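# Load and start the dish dryer on the balcony ledge

### The arm

A 6-joint arm with a two-finger parallel gripper is mounted at the origin on the work surface. World frame = base frame: x ahead of the robot, y to its left, z up, the work surface at z = 0. Lengths are in m, angles in degrees, forces in N, time in s.
With the tool pointing down it reaches from about 0.225 to 0.875 m from the base axis. Payload 3.4 kg.
Tool frame: the origin (TCP) lies at the very end of the fingers, on their centre line; the grasp point (between the pads) lies 19 mm behind it (r.grip_point_offset is the distance from the TCP to the grasp point, in m); z points along the fingers, y is the line along which they close (so a half turn about z gives the same grasp; the last joint's range is limited). The gripper opens to 85 mm and grips with 20 to 120 N. Pads are 22 mm wide; open, the fingers measure 114 mm over their backs; the gripper's body (76 mm by 85 mm) begins 54 mm behind the grasp point. The pads swing forward as they close: fully open they stand 13 mm farther back than shut.
Start: joints at [-72.88, 15.808, 86.224, -0, 77.962, -6.933], TCP at [0.234, -0.525, 0.231] pointing down, gripper open.
Joint ranges: [-165.64, 165.64], [-43.16, 119.46], [12.63, 154.43], [-67.54, 247.53], [6.08, 155.33], [-154.97, 154.97]. Speed limits (degrees/s): [147.25, 147.25, 180, 180, 180, 180].

### API

Orientations are given as [roll, pitch, yaw] about the fixed x, y, z axes, in that order (R = Rz(yaw) Ry(pitch) Rx(roll)).
In Python, from station import r gives the robot as it stands.
- The arm moves only by the shell command python3 -m inch 'ROWS' [FORCE]. ROWS is JSON, a list of rows, each an object of numbers: "dx", "dy", "dz": the shift along the tool's x, y, z in units of 40 mm (1.0 is 40 mm); "yaw": the turn about the tool's z in units of 5 degrees (1.0 is 5 degrees); "gripper": the finger opening in mm, from 0 to 85.4. A call has 1 to 8 rows; each row is the pose to reach, as a shift and turn from the pose commanded when the call began, along the tool's axes at that moment; what a row does not reach only later rows make up. A row lasts 1/10 s, in which the tool goes at most 50 mm and 8.59 degrees, less where a joint would pass 70% of its speed; a pose out of reach is approached as far as the arm can. A call with a gripper value outside its range is refused whole. The fingers move at their own pace and stop on an object; FORCE is the grip in N (left out, the last holds). Time passes only in rows, so rows that repeat a pose let the fingers close. It gives the time, the measured TCP pose, the force, the opening and the grip force at its end, in the units of the state.
- r.sense(): the state, without advancing time (a new reading comes with each control period).
- r.snapshot(name): name is "scene" or "top" or "wrist"; returns a dict with "image" (420x560x3 uint8, red, green, blue), "K" (3x3 intrinsics, pixels), "distortion" ([k1, k2, p1, p2, k3] as OpenCV has them; the pictures are not rectified), "rvec" (rotation vector, rad) and "tvec" (3), from world to camera coordinates, as OpenCV has them. Camera axes: x right, y down, z forward; pixel columns grow to the right and rows downward; lengths in m; the calibration is good to about 2 mm. A picture is of the moment at which its call begins. There is no depth.
- r.finish_job(): hands the job in; it is judged then, once.
The state is a dict: "t": time; "joints": joint angles; "dq": joint speeds; "tau": joint torques, N m; "position": TCP position; "ee_rot": TCP orientation; "wrist_force": force on the tool from outside, world axes, zero at the start; "wrist_torque": the same for the moment, N m; "grip_width": finger opening in m; "finger_force": force on a finger pad.
Only numpy, scipy, OpenCV 4.12 (cv2) and the standard library are available. Lean on these libraries where they do the work, as an engineer would, in place of code of your own. Each camera call takes 0.05 s, during which the arm holds its last target. There are 200 camera calls.

### The job

Dry the clean things on the ledge: stand every steel cup upright in the dish dryer, each in a square compartment of its own, and lay the wooden rice paddle flat in the dryer's long compartment. Then swing the clear dome fully shut and start the dryer by pressing its button all the way down and letting it spring back. Leave the potted plant and the swing-top glass jar where they are.

Things in the scene. Friction and masses are not known exactly. Their poses are not given: they have to be found in the camera images.
- dryer: white countertop dish dryer fixed on the ledge, base 346 mm (its x) by 290 mm (its y), 20 mm high; origin at the underside, x points from its front to its hinge side, y along the front, z up. Tray floor 20 mm above the origin, outer rim 42 mm, dividers 40 mm. In front of the tray (x = -0.175 to -0.088) is a flat control strip 20 mm high with the button
- dryer_squares (a point): middle of the floor of the block of six square compartments (at x = 0.083, y = 0, z = 0.02 in the dryer's frame; axes as the dryer's). Each compartment is 80 mm (x) by 89 mm (y) inside; their centres lie at x = -0.042 and 0.042, y = -0.0925, 0 and 0.0925 m from this point
- dryer_long (a point): middle of the floor of the long compartment, between the squares and the control strip, 80 mm (x) by 276 mm (y) inside; at x = -0.043, y = 0, z = 0.02 in the dryer's frame
- dome (a joint): hinge of the dryer's clear dome: 0 shut, grows as it opens, to 2.0 rad; stiff enough to stay where left when about upright, but sinks shut by itself once nearly down (below roughly 0.6 rad). Moving it takes about 2 N at the handle
- dome_handle (a point): middle of the dome's round bar handle, 12 mm thick and 90 mm long, parallel to the dryer's y, 35 mm out from the dome's front wall (29 mm free gap). At dome = 0 it is at x = -0.123, z = 0.077 in the dryer's frame; the shut dome's top is 97 mm above the dryer's origin
- dome_hinge (a point): middle of the dome's hinge axis, at x = 0.17, y = 0, z = 0.042 in the dryer's frame; the axis is the dryer's y. The dome reaches 258 mm from the hinge and is 55 mm tall, 286 mm wide; standing open, it and its handle reach about 0.33 m above the ledge
- start (a joint): start button's plunger: 0 released, 0.006 m fully down; springs back; fully down takes 5 N
- start_top (a point): centre of the top of the round start button (32 mm across, grey in a black housing), pressed straight down
- cup0: one of up to five identical plain steel cups, open at the top, 62 mm outer diameter, 62 mm high, wall 3 mm, 0.16 kg; origin at the centre of its underside, z up through the mouth. The number of cups varies: None if absent
- cup1: one of up to five identical plain steel cups, open at the top, 62 mm outer diameter, 62 mm high, wall 3 mm, 0.16 kg; origin at the centre of its underside, z up through the mouth. The number of cups varies: None if absent
- cup2: one of up to five identical plain steel cups, open at the top, 62 mm outer diameter, 62 mm high, wall 3 mm, 0.16 kg; origin at the centre of its underside, z up through the mouth. The number of cups varies: None if absent
- cup3: one of up to five identical plain steel cups, open at the top, 62 mm outer diameter, 62 mm high, wall 3 mm, 0.16 kg; origin at the centre of its underside, z up through the mouth. The number of cups varies: None if absent
- cup4: one of up to five identical plain steel cups, open at the top, 62 mm outer diameter, 62 mm high, wall 3 mm, 0.16 kg; origin at the centre of its underside, z up through the mouth. The number of cups varies: None if absent
- paddle: wooden rice paddle 200 mm long lying flat; origin at the middle of its underside, x from handle to blade. Handle 24 mm wide and 18 mm thick from x = -0.1 to 0.01, blade 56 mm wide and 9 mm thick from x = 0.005 to 0.1; 0.09 kg, balances near x = 0.005
- potplant: small succulent in a terracotta pot, 70 mm across, 62 mm high and 90 mm with the leaves, loose, to be left alone; origin at the centre of its underside
- jar: swing-top glass jar, 84 mm across, 137 mm high, loose, to be left alone; origin at the centre of its underside
Not all that is in view belongs to the job. What is shaped like the cup0 but purple is not meant.

How it is judged (in metres and radians):
On the way, in this order (a step that is already met when the one before it is completed fails the run):
1. every cup stands in a compartment and the paddle lies in the long compartment (angle between each of cup0, cup1, cup2, cup3, cup4's own z axis and vertical below 0.12 rad and z of cup0 in the frame of dryer between 0.012 and 0.027 m and x of cup0 in the frame of dryer between 0.02 and 0.146 m and y of cup0 in the frame of dryer between -0.12 and 0.12 m and z of cup1 in the frame of dryer between 0.012 and 0.027 m and x of cup1 in the frame of dryer between 0.02 and 0.146 m and y of cup1 in the frame of dryer between -0.12 and 0.12 m and z of cup2 in the frame of dryer between 0.012 and 0.027 m and x of cup2 in the frame of dryer between 0.02 and 0.146 m and y of cup2 in the frame of dryer between -0.12 and 0.12 m and z of cup3 in the frame of dryer between 0.012 and 0.027 m and x of cup3 in the frame of dryer between 0.02 and 0.146 m and y of cup3 in the frame of dryer between -0.12 and 0.12 m and z of cup4 in the frame of dryer between 0.012 and 0.027 m and x of cup4 in the frame of dryer between 0.02 and 0.146 m and y of cup4 in the frame of dryer between -0.12 and 0.12 m and z of paddle in the frame of dryer between 0.012 and 0.045 m and x of paddle in the frame of dryer between -0.077 and -0.009 m and angle between the x axis of paddle and the y axis of dryer, either way round below 0.3 rad and angle between paddle's own x axis and vertical between 1.45 and 1.69 rad and value of joint dome above 0.5 rad), for 0.2 s.
2. the dome is shut (value of joint dome below 0.04 rad), for 0.2 s.
3. the start button is fully down with the dome shut (value of joint dome below 0.04 rad and value of joint start above 0.005 m), for 0.05 s.
4. the button is released (value of joint start below 0.0015 m), for 0.2 s.
At the end, for the whole second after the job is handed in: Every cup present stands upright (within 0.12 rad) on the tray floor in one of the square compartments, the paddle lies flat in the long compartment, all at rest; the dome is shut (under 0.04 rad) and the button has been fully pressed (over 5 mm) after shutting and is up again (angle between each of cup0, cup1, cup2, cup3, cup4's own z axis and vertical below 0.12 rad and z of cup0 in the frame of dryer between 0.012 and 0.027 m and x of cup0 in the frame of dryer between 0.02 and 0.146 m and y of cup0 in the frame of dryer between -0.12 and 0.12 m and z of cup1 in the frame of dryer between 0.012 and 0.027 m and x of cup1 in the frame of dryer between 0.02 and 0.146 m and y of cup1 in the frame of dryer between -0.12 and 0.12 m and z of cup2 in the frame of dryer between 0.012 and 0.027 m and x of cup2 in the frame of dryer between 0.02 and 0.146 m and y of cup2 in the frame of dryer between -0.12 and 0.12 m and z of cup3 in the frame of dryer between 0.012 and 0.027 m and x of cup3 in the frame of dryer between 0.02 and 0.146 m and y of cup3 in the frame of dryer between -0.12 and 0.12 m and z of cup4 in the frame of dryer between 0.012 and 0.027 m and x of cup4 in the frame of dryer between 0.02 and 0.146 m and y of cup4 in the frame of dryer between -0.12 and 0.12 m and z of paddle in the frame of dryer between 0.012 and 0.045 m and x of paddle in the frame of dryer between -0.077 and -0.009 m and angle between the x axis of paddle and the y axis of dryer, either way round below 0.3 rad and angle between paddle's own x axis and vertical between 1.45 and 1.69 rad and linear speed of each of cup0, cup1, cup2, cup3, cup4, paddle below 0.03 m/s and value of joint dome below 0.04 rad and value of joint start below 0.0015 m); the robot touches nothing.
It fails at once if the potted plant is disturbed (moved over 40 mm or tipped) (distance of potplant from where it was at the start of the episode above 0.04 m or angle between potplant's own z axis and vertical above 0.4 rad).
It fails at once if the glass jar is disturbed (moved over 40 mm or tipped) (distance of jar from where it was at the start of the episode above 0.04 m or angle between jar's own z axis and vertical above 0.4 rad).
Of cup0, cup1, cup2, cup3, cup4 only 3 to 5 are there at a start; the rules pass over those that are not, and their reading is None.
At some moment in a run one of cup0, cup1, cup2, cup3, cup4, paddle may be knocked a few centimetres aside while the robot is not near it.
It also fails if it takes over 210 s, if anything falls off the work surface, if the arm or the gripper's body presses on something with over 40 N, if the wrist force passes 120 N, or if a joint passes its speed limit or range.

## Working session

There is one attempt and no reset: what is moved stays moved. The work goes in short steps, Python scripts to look and compute and a shell command to move; the robot and the scene stay as the last step left them, time stands still between calls to the robot, and variables do not carry over. Pictures are saved under pics/ and viewed, at most 14 in all, crops included, and the job is handed in when it is done.

```bash
ls; mkdir -p pics
python3 - <<'E'
from station import r
import cv2
for n in ("scene","top"):
    s=r.snapshot(n); cv2.imwrite(f"pics/{n}0.png",s["image"][:,:,::-1])
    import numpy as np
    R=cv2.Rodrigues(np.array(s["rvec"]))[0]; print(n,(-R.T@np.array(s["tvec"]).ravel()).round(3),np.array(s["K"]).round(1).tolist(),s["distortion"])
print(r.sense())
E
```

```text
pics
scene [1.294 0.45  0.829] [[513.6, 0.0, 276.8], [0.0, 513.6, 206.9], [0.0, 0.0, 1.0]] [-0.07005729  0.          0.          0.          0.        ]
top [ 0.394 -0.058  1.258] [[481.0, 0.0, 269.0], [0.0, 481.0, 205.5], [0.0, 0.0, 1.0]] [-0.15935884  0.          0.          0.          0.        ]
{'t': 0.1, 'joints': array([-7.28786767e+01,  1.58433130e+01,  8.62877695e+01,  7.69073802e-04,
        7.79627876e+01, -6.93188073e+00]), 'dq': array([-0.13118739, -0.12921922, -0.23072965, -0.04466499,  0.00027783,
       -0.0815764 ]), 'tau': array([ 1.49683154e-03, -4.17701411e+01, -2.46403491e+01, -2.81657867e-04,
        5.84423091e-03, -1.19546314e-05]), 'position': array([ 0.23422873, -0.52461223,  0.23053441]), 'ee_rot': array([-1.79906907e+02, -1.20755136e-02,  2.40530332e+01]), 'wrist_force': array([-0.66131396,  0.21398344,  1.41806154]), 'wrist_torque': array([ 0.0247827 , -0.00333208, -0.00059017]), 'finger_force': 0.0, 'grip_width': 0.08523917545517096}
```

View pics/top0.png

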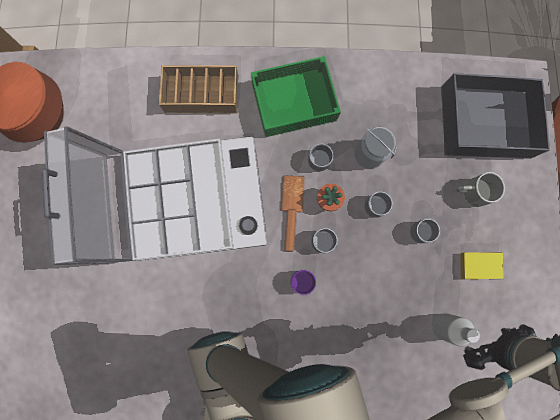

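View pics/scene0.png

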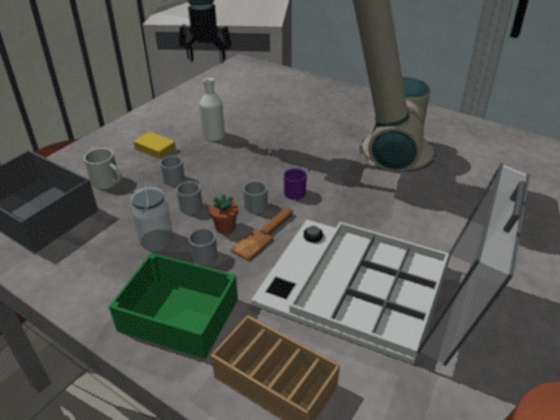

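The top view shows four steel cups at (321,155), (379,203), (427,230) and (324,240). The purple decoy is at (303,282). The paddle runs from the handle at (290,250) to the blade at (292,180), the plant is at (330,196) and the jar at (379,145). The dryer spans x 120–265, with the hinge on the left, the dome open and the button at (247,225). The scene view shows the same things.

```bash
cat > h.py <<'E'
import numpy as np, cv2
from station import r
def P(s): return cv2.Rodrigues(np.array(s["rvec"]))[0], np.array(s["tvec"],float).reshape(3,1)
def und(s,p): return cv2.undistortPoints(np.array(p,float).reshape(-1,1,2),np.array(s["K"]),np.array(s["distortion"])).reshape(-1,2)
def plane(s,p,z):
    R,t=P(s); c=(-R.T@t).ravel(); u=und(s,p); d=np.c_[u,np.ones(len(u))]@R
    return c+d*((z-c[2])/d[:,2])[:,None]
def tri(s1,p1,s2,p2):
    X=cv2.triangulatePoints(np.hstack(P(s1)),np.hstack(P(s2)),und(s1,p1).T,und(s2,p2).T); return (X[:3]/X[3]).T
def proj(s,X): return cv2.projectPoints(np.array(X,float).reshape(-1,3),np.array(s["rvec"]),np.array(s["tvec"]),np.array(s["K"]),np.array(s["distortion"]))[0].reshape(-1,2)
def go(x,y,z,yaw=None):
    "print the row (units of the move) that takes the TCP to x,y,z (world), yaw"
    q=r.sense(); p=q["position"]; a=np.radians(q["ee_rot"][2]); d=np.array([x,y,z])-p
    dyaw=0 if yaw is None else ((-(yaw-q["ee_rot"][2])+90)%180-90)
    print("dx %.3f dy %.3f dz %.3f yaw %.2f"%(*(np.array([d[0]*np.cos(a)+d[1]*np.sin(a), d[0]*np.sin(a)-d[1]*np.cos(a), -d[2]])/.04),dyaw/5),"| at",p.round(4),q["ee_rot"].round(1),round(q["t"],1))
E
python3 - <<'E'
from h import *
T=r.snapshot("top");S=r.snapshot("scene")
im=cv2.cvtColor(T["image"],cv2.COLOR_RGB2BGR)
big=cv2.resize(im[125:265,110:280],None,fx=4.5,fy=4.2,interpolation=cv2.INTER_CUBIC)
cv2.imwrite("pics/dry.png",big[:600,:800])
b2=cv2.resize(im[130:300,270:450],None,fx=4,fy=3.5,interpolation=cv2.INTER_CUBIC);cv2.imwrite("pics/cups.png",b2)
b3=cv2.cvtColor(S["image"],cv2.COLOR_RGB2BGR)[130:350,140:460];cv2.imwrite("pics/sc.png",cv2.resize(b3,None,fx=2.5,fy=2.5,interpolation=cv2.INTER_CUBIC))
# wood paddle mask
hsv=cv2.cvtColor(im,cv2.COLOR_BGR2HSV); 
for nm,pt in dict(paddle=(292,190),handle=(290,235),cup=(310,155),floor=(210,190),steel=(321,146)).items(): print(nm,hsv[pt[1],pt[0]])
E
```

```text
paddle [ 12 127 187]
handle [ 11 129 166]
cup [120  11 141]
floor [130   7 210]
steel [60  5 52]
```

View pics/dry.png

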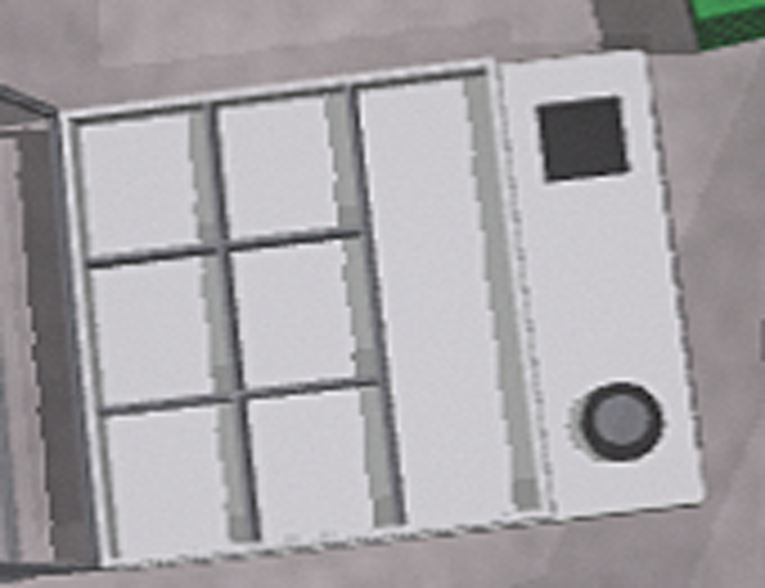

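View pics/cups.png

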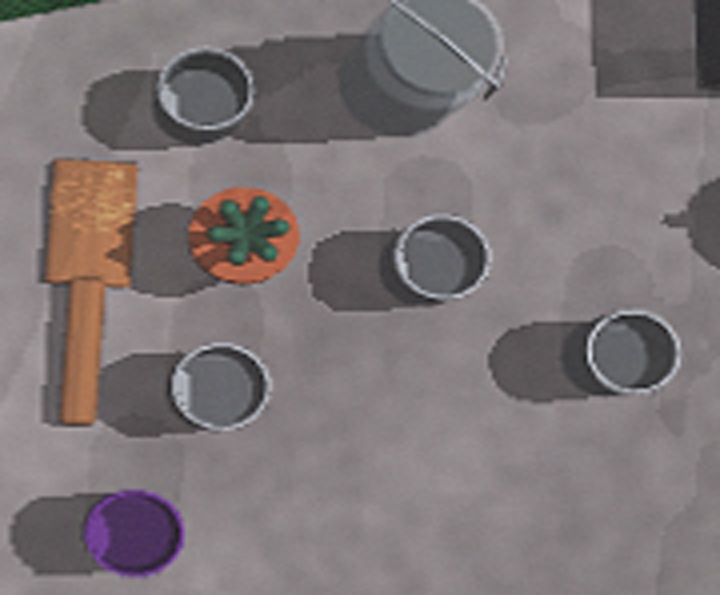

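View pics/sc.png

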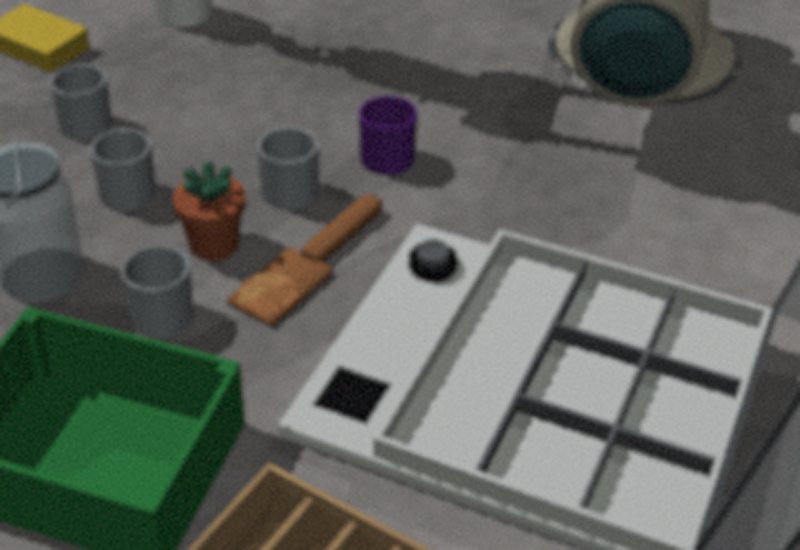

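The crops show the four cup rims clearly. They also show the four divider crossings at dry.png (225,243), (238,393), (365,235) and (380,383), and the button at (622,421). The paddle runs from (80,424) to (95,160) in cups.png. Each has a match in the scene crop, so I can triangulate.

```bash
cat > m.py <<'E'
from h import *
T=r.snapshot("top");S=r.snapshot("scene")
f=lambda L,sx,sy,ox,oy:[((x+.5)/sx-.5+ox,(y+.5)/sy-.5+oy) for x,y in L]
dr=lambda L:f(L,4.5,4.2,110,125); cu=lambda L:f(L,4,3.5,270,130); sc=lambda L:f(L,2.5,2.5,140,130)
tc=cu([(206,89),(443,257),(634,352),(221,387)]); print("cups tri",tri(T,tc,S,sc([(157,265),(122,146),(81,82),(289,146)])).round(3).tolist()); print("cups plane",plane(T,tc,.062).round(4).tolist())
tp=cu([(80,424),(95,160)]); print("paddle tri",tri(T,tp,S,sc([(375,203),(252,302)])).round(3).tolist()); p=plane(T,tp,.012);print("plane",p.round(4).tolist())
td=dr([(225,243),(238,393),(365,235),(380,383)]); print("div tri",tri(T,td,S,sc([(615,433),(648,360),(521,403),(556,332)])).round(3).tolist()); d=plane(T,td,.04);print("plane",d.round(4).tolist())
tb=dr([(622,421)]); print("button",tri(T,tb,S,sc([(433,253)])).round(3),plane(T,tb,.035).round(4))
D=np.array([[.083,.04625*-1],[.083,.04625],[-.001,-.04625],[-.001,.04625]])
# rigid fit (Kabsch)
A=D-D.mean(0);B=d[:,:2]-d[:,:2].mean(0);U,s,V=np.linalg.svd(A.T@B);R=(U@V).T
t=d[:,:2].mean(0)-R@D.mean(0);print("dryer yaw",np.degrees(np.arctan2(R[1,0],R[0,0])),"det",np.linalg.det(R),"o",t.round(4),"res",(D@R.T+t-d[:,:2]).round(4).tolist())
g=lambda x,y:(R@[x,y]+t).round(4)
for x in(.041,.125):
    for y in(-.0925,0,.0925):print("sq",x,y,g(x,y))
print("long",g(-.043,0),"handle",g(-.123,0))
print("corner check",plane(T,dr([(648,52),(704,500)]),.02).round(3).tolist(),g(-.175,-.145),g(-.175,.145))
print("dome bar top view px 52,(170-215)")
E
python3 m.py
```

```text
cups tri [[0.677, -0.184, 0.062], [0.556, -0.335, 0.06], [0.488, -0.459, 0.056], [0.46, -0.194, 0.058]]
cups plane [[0.6772, -0.1845, 0.062], [0.5561, -0.3353, 0.062], [0.4887, -0.4583, 0.062], [0.4605, -0.1943, 0.062]]
paddle tri [[0.434, -0.108, 0.004], [0.631, -0.115, 0.016]]
plane [[0.4346, -0.1087, 0.012], [0.6329, -0.1164, 0.012]]
div tri [[0.605, 0.235, 0.031], [0.511, 0.223, 0.029], [0.612, 0.154, 0.025], [0.52, 0.141, 0.025]]
plane [[0.6038, 0.2309, 0.04], [0.511, 0.2191, 0.04], [0.6099, 0.1496, 0.04], [0.5186, 0.1376, 0.04]]
button [[0.498 0.    0.034]] [[ 4.982e-01 -4.000e-04  3.500e-02]]
dryer yaw 96.2227896924515 det 1.0000000000000004 o [0.5652 0.1436] res [[-0.0016, 0.0001], [-0.0007, 0.0019], [0.0015, -0.002], [0.0008, -0.0]]
sq 0.041 -0.0925 [0.6528 0.1943]
sq 0.041 0 [0.5608 0.1843]
sq 0.041 0.0925 [0.4688 0.1743]
sq 0.125 -0.0925 [0.6437 0.2778]
sq 0.125 0 [0.5517 0.2678]
sq 0.125 0.0925 [0.4597 0.2578]
long [0.5699 0.1008] handle [0.5786 0.0213]
corner check [[0.733, -0.01, 0.02], [0.452, -0.048, 0.02]] [ 0.7284 -0.0147] [ 0.4401 -0.0461]
dome bar top view px 52,(170-215)
```

```bash
cat >> m.py <<'E'
print("rim",plane(T,dr([(65,113),(495,60),(550,518),(103,565)]),.042).round(4).tolist(), [g(x,y) for x in(-.088,.17) for y in(-.143,.143)])
print("jar/plant",plane(T,[(379,145)],.12).round(3),plane(T,cu([(244,235)]),.06).round(3))
go(.4605,-.1943,.16)
E
python3 m.py|tail -5; python3 -m inch '[{"gripper":85}]' 40
```

```text
corner check [[0.733, -0.01, 0.02], [0.452, -0.048, 0.02]] [ 0.7284 -0.0147] [ 0.4401 -0.0461]
dome bar top view px 52,(170-215)
rim [[0.685, 0.3302, 0.042], [0.7209, 0.078, 0.042], [0.4383, 0.0385, 0.042], [0.4043, 0.2926, 0.042]] [array([0.7169, 0.0716]), array([0.4326, 0.0406]), array([0.689 , 0.3281]), array([0.4047, 0.2971])]
jar/plant [[ 0.692 -0.321  0.12 ]] [[ 0.57  -0.209  0.06 ]]
dx 8.533 dy -5.247 dz 1.780 yaw 0.00 | at [ 0.2343 -0.525   0.2312] [-180.    -0.    24.1] 0.4invalid input
```

```bash
python3 -m inch '[{"dx":1.1,"dy":-0.6,"dz":0,"yaw":0,"gripper":85},{"dx":2.2,"dy":-1.3,"dz":0,"yaw":0,"gripper":85},{"dx":3.3,"dy":-2,"dz":0,"yaw":0,"gripper":85},{"dx":4.4,"dy":-2.7,"dz":0.2,"yaw":0,"gripper":85},{"dx":5.4,"dy":-3.3,"dz":0.4,"yaw":0,"gripper":85},{"dx":6.4,"dy":-3.9,"dz":0.6,"yaw":0,"gripper":85},{"dx":7.4,"dy":-4.5,"dz":0.8,"yaw":0,"gripper":85},{"dx":8.53,"dy":-5.25,"dz":1,"yaw":0,"gripper":85}]' 40
cat > look.py <<'E'
from h import *
import sys
W=r.snapshot("wrist"); cv2.imwrite("pics/%s.png"%sys.argv[1],W["image"][:,:,::-1]); print(proj(W,[[.4605,-.1943,.062]]))
go(.4605,-.1943,.1)
E
python3 look.py w1
```

```text
t: 1.2
position: [0.4588, -0.1968, 0.1919]
ee_rot: [179.9, -0.0, 24.0]
wrist_force: [0.7, 0.3, -0.3]
grip_width: 0.0849
finger_force: 0.0
[[279.07790033 194.0666897 ]]
dx -0.081 dy 0.105 dz 2.270 yaw 0.00 | at [ 0.4617 -0.1891  0.1908] [-179.7   -0.3   24.3] 1.2
```

View pics/w1.png

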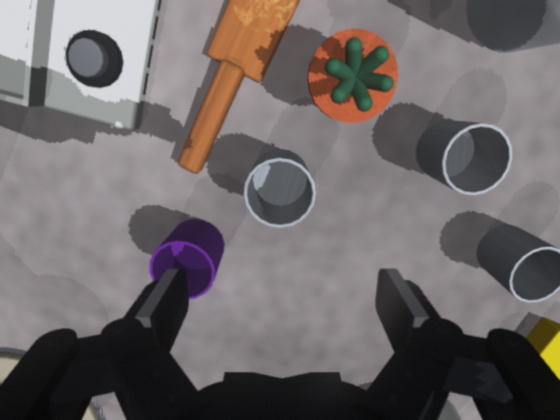

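The cup rim in the wrist view sits at (280,192), against a prediction of (279,194), so the measurement holds. I'll descend and grasp.

```bash
python3 -m inch '[{"dx":0,"dy":0,"dz":0,"gripper":85},{"dx":0,"dy":0,"dz":1,"gripper":85},{"dx":0,"dy":0,"dz":2,"gripper":85},{"dx":0,"dy":0,"dz":3,"gripper":85},{"dx":0,"dy":0,"dz":3.8,"gripper":85},{"dx":0,"dy":0,"dz":4.2,"gripper":85},{"dx":0,"dy":0,"dz":4.2,"gripper":50},{"dx":0,"dy":0,"dz":4.2,"gripper":50}]' 40
python3 -m inch '[{"dx":0,"dy":0,"dz":0,"gripper":50},{"dx":0,"dy":0,"dz":0,"gripper":50},{"dx":0,"dy":0,"dz":0,"gripper":50},{"dx":0,"dy":0,"dz":0,"gripper":50}]' 40
python3 -c "
from h import *
go(.4605,-.1943,.17)"
```

```text
dx -0.081 dy 0.105 dz 0.520 yaw 0.00 | at [ 0.4617 -0.1891  0.1908] [-179.7   -0.3   24.3] 1.2invalid input
invalid input
```

```bash
python3 -m inch '[{"dx":0,"dy":0,"dz":0,"yaw":0,"gripper":85},{"dx":0,"dy":0,"dz":1,"yaw":0,"gripper":85},{"dx":0,"dy":0,"dz":2,"yaw":0,"gripper":85},{"dx":0,"dy":0,"dz":3,"yaw":0,"gripper":85},{"dx":0,"dy":0,"dz":3.8,"yaw":0,"gripper":85},{"dx":0,"dy":0,"dz":4.2,"yaw":0,"gripper":85},{"dx":0,"dy":0,"dz":4.2,"yaw":0,"gripper":50},{"dx":0,"dy":0,"dz":4.2,"yaw":0,"gripper":50}]' 40
python3 -m inch '[{"dx":0,"dy":0,"dz":0,"yaw":0,"gripper":50},{"dx":0,"dy":0,"dz":0,"yaw":0,"gripper":50},{"dx":0,"dy":0,"dz":0,"yaw":0,"gripper":50},{"dx":0,"dy":0,"dz":0,"yaw":0,"gripper":50}]' 40
python3 -c "
from h import *
go(.4605,-.1943,.17)"
```

```text
t: 2.05
position: [0.4575, -0.1994, 0.0244]
ee_rot: [180.0, 0.0, 24.0]
wrist_force: [-3.3, 0.7, 1.5]
grip_width: 0.0597
finger_force: 43.2
t: 2.45
position: [0.4581, -0.1985, 0.0246]
ee_rot: [179.9, -0.0, 24.1]
wrist_force: [0.6, -0.4, -1.6]
grip_width: 0.0595
finger_force: 43.2
dx 0.098 dy -0.071 dz -3.636 yaw 0.00 | at [ 0.4581 -0.1985  0.0246] [179.9  -0.   24.1] 2.5
```

```bash
cat >> h.py <<'E'
YD=97.6; _c,_s=np.cos(np.radians(YD)),np.sin(np.radians(YD))
def D(x,y): return np.array([.562,.185])+np.array([[_c,-_s],[_s,_c]])@[x-.041,y]
E
python3 -c "
from h import *
for x in(.041,.125):
  for y in(-.0925,0,.0925): print(x,y,D(x,y).round(4))
print(D(-.043,0),D(.17,0))
x,y=D(.125,.0925); go(x,y,.15,YD)"
```

```text
0.041 -0.0925 [0.6537 0.1972]
0.041 0 [0.562 0.185]
0.041 0.0925 [0.4703 0.1728]
0.125 -0.0925 [0.6426 0.2805]
0.125 0 [0.5509 0.2683]
0.125 0.0925 [0.4592 0.256 ]
[0.57310954 0.10173789] [0.54493893 0.3128668 ]
dx 4.658 dy -10.364 dz -3.136 yaw -14.71 | at [ 0.4581 -0.1985  0.0246] [179.9  -0.   24.1] 2.5
```

```bash
python3 -m inch '[{"dx":0,"dy":0,"dz":-1,"yaw":0,"gripper":50},{"dx":0,"dy":0,"dz":-2,"yaw":0,"gripper":50},{"dx":0.3,"dy":-0.7,"dz":-3.1,"yaw":-1,"gripper":50},{"dx":0.8,"dy":-1.8,"dz":-3.1,"yaw":-2.5,"gripper":50},{"dx":1.3,"dy":-2.9,"dz":-3.1,"yaw":-4,"gripper":50},{"dx":1.8,"dy":-4,"dz":-3.1,"yaw":-5.5,"gripper":50},{"dx":2.3,"dy":-5.1,"dz":-3.1,"yaw":-7,"gripper":50},{"dx":2.8,"dy":-6.2,"dz":-3.1,"yaw":-8.5,"gripper":50}]' 40
python3 -m inch '[{"dx":0,"dy":0,"dz":0,"yaw":0,"gripper":50},{"dx":0,"dy":0,"dz":0,"yaw":0,"gripper":50}]' 40
python3 -c "
from h import *
x,y=D(.125,.0925); go(x,y,.1,YD)"
```

```text
t: 3.25
position: [0.4586, 0.0757, 0.1484]
ee_rot: [179.9, -0.0, 66.9]
wrist_force: [-0.1, -0.8, -1.2]
grip_width: 0.0597
finger_force: 44.6
t: 3.45
position: [0.4586, 0.0749, 0.1481]
ee_rot: [180.0, 0.0, 66.7]
wrist_force: [0.1, -1.1, -1.4]
grip_width: 0.0594
finger_force: 44.6
dx 4.165 dy -1.775 dz 1.202 yaw -6.17 | at [0.4586 0.0749 0.1481] [180.    0.   66.7] 3.5
```

```bash
python3 -m inch '[{"dx":1,"dy":-0.4,"dz":0,"yaw":-1.5,"gripper":50},{"dx":2,"dy":-0.8,"dz":0,"yaw":-3,"gripper":50},{"dx":3,"dy":-1.3,"dz":0,"yaw":-4.5,"gripper":50},{"dx":4,"dy":-1.7,"dz":0,"yaw":-6.1,"gripper":50},{"dx":4.17,"dy":-1.78,"dz":0.8,"yaw":-6.1,"gripper":50},{"dx":4.17,"dy":-1.78,"dz":1.2,"yaw":-6.1,"gripper":50},{"dx":4.17,"dy":-1.78,"dz":1.2,"yaw":-6.1,"gripper":50},{"dx":4.17,"dy":-1.78,"dz":1.2,"yaw":-6.1,"gripper":50}]' 40
python3 - <<'E'
from h import *
W=r.snapshot("wrist"); im=np.ascontiguousarray(W["image"][:,:,::-1])
for x in(-.001,.083,.167):
  for y in(-.139,-.046,.046,.139):
    for p in proj(W,[[*D(x,y),.04]]): cv2.circle(im,tuple(int(v) for v in p),3,(0,0,255),-1) if abs(p).max()<2000 else 0
T=r.snapshot("top"); t=np.ascontiguousarray(T["image"][:,:,::-1])[110:280,20:280]
cv2.imwrite("pics/w2.png",np.vstack([im,cv2.resize(t,(560,366))[:180*2]])[:780] if 0 else im); cv2.imwrite("pics/t2.png",cv2.resize(t,None,fx=3,fy=3))
x,y=D(.125,.0925); go(x,y,.046,YD)
E
```

```text
t: 4.25
position: [0.4607, 0.2539, 0.1001]
ee_rot: [-180.0, 0.0, 96.9]
wrist_force: [0.1, 0.5, -1.8]
grip_width: 0.0595
finger_force: 44.5
dx 0.047 dy -0.049 dz 1.377 yaw -0.13 | at [0.4614 0.2544 0.1011] [179.9  -0.   96.9] 4.3
```

View pics/w2.png

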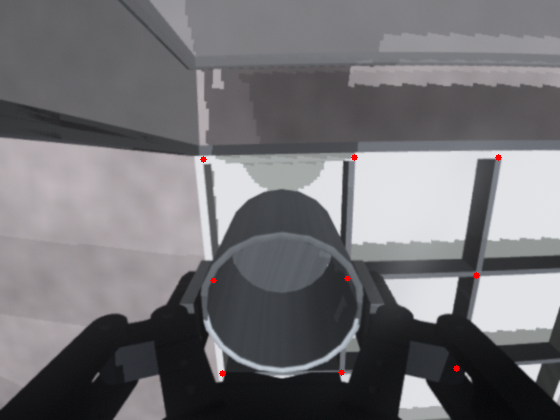

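The projected divider points land on the real dividers, for example at (476,275) and (354,157). The held cup is inside its compartment outline, so I'll lower and release.

```bash
python3 -m inch '[{"dx":0.05,"dy":-0.05,"dz":0.6,"yaw":0,"gripper":50},{"dx":0.05,"dy":-0.05,"dz":1.1,"yaw":0,"gripper":50},{"dx":0.05,"dy":-0.05,"dz":1.36,"yaw":0,"gripper":50},{"dx":0.05,"dy":-0.05,"dz":1.36,"yaw":0,"gripper":50},{"dx":0.05,"dy":-0.05,"dz":1.36,"yaw":0,"gripper":72},{"dx":0.05,"dy":-0.05,"dz":1.36,"yaw":0,"gripper":80},{"dx":0.05,"dy":-0.05,"dz":1.36,"yaw":0,"gripper":80},{"dx":0.05,"dy":-0.05,"dz":1.36,"yaw":0,"gripper":80}]' 40
python3 -m inch '[{"dx":0,"dy":0,"dz":-0.5,"yaw":0,"gripper":80},{"dx":0,"dy":0,"dz":-1.5,"yaw":0,"gripper":85},{"dx":0,"dy":0,"dz":-2.5,"yaw":0,"gripper":85},{"dx":0,"dy":0,"dz":-3,"yaw":0,"gripper":85},{"dx":0,"dy":0,"dz":-3,"yaw":0,"gripper":85}]' 40
python3 - <<'E'
from h import *
W=r.snapshot("wrist"); im=np.ascontiguousarray(W["image"][:,:,::-1])
T=r.snapshot("top"); cv2.imwrite("pics/t3.png",np.hstack([cv2.resize(im,(400,300)),cv2.resize(T["image"][110:310,20:460,::-1],(400,300))]))
go(.5561,-.3353,.17,80)
E
```

```text
t: 5.15
position: [0.4581, 0.257, 0.0462]
ee_rot: [179.9, -0.0, 97.1]
wrist_force: [0.8, -0.3, 0.6]
grip_width: 0.0799
finger_force: 0.0
t: 5.65
position: [0.46, 0.2579, 0.1693]
ee_rot: [179.6, -0.1, 97.1]
wrist_force: [-0.6, -0.7, 0.4]
grip_width: 0.0855
finger_force: 0.0
dx -14.994 dy 0.628 dz -0.111 yaw 3.41 | at [0.4575 0.2568 0.1656] [180.    0.   97.1] 5.8
```

View pics/t3.png

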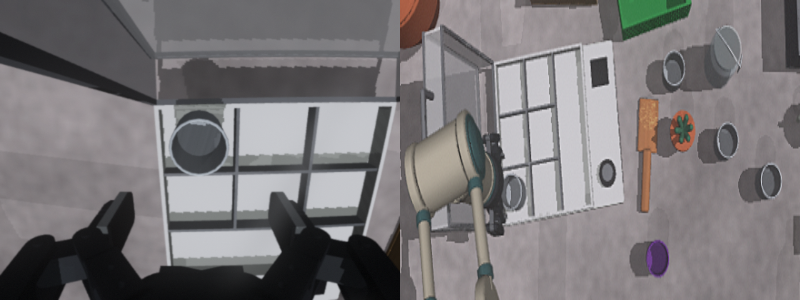

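The wrist view shows the first cup standing in the corner compartment at (197,143), and the rest is unmoved. Next is cup B.

```bash
cat >> h.py <<'E'
def chk():
    a=cv2.imread("pics/top0.png").astype(int); b=r.snapshot("top")["image"][:,:,::-1].astype(int)
    d=abs(a-b).mean(2); print("diff",{k:round(d[y-15:y+16,x-14:x+15].mean(),1) for k,(x,y) in dict(A=(321,155),B=(380,203),C=(428,230),D=(324,240),blade=(292,190),hand=(290,235),plant=(330,196),jar=(379,145)).items()})
E
python3 -m inch '[{"dx":-1.2,"dy":0,"dz":0,"yaw":0.5,"gripper":85},{"dx":-2.4,"dy":0.1,"dz":0,"yaw":1,"gripper":85},{"dx":-3.6,"dy":0.1,"dz":0,"yaw":1.5,"gripper":85},{"dx":-4.8,"dy":0.2,"dz":0,"yaw":2,"gripper":85},{"dx":-6,"dy":0.2,"dz":0,"yaw":2.5,"gripper":85},{"dx":-7.2,"dy":0.3,"dz":0,"yaw":3,"gripper":85},{"dx":-8.4,"dy":0.3,"dz":0,"yaw":3.4,"gripper":85},{"dx":-9.6,"dy":0.4,"dz":0,"yaw":3.4,"gripper":85}]' 40
python3 -c "
from h import *
chk();go(.5561,-.3353,.17,80)"
```

```text
t: 6.55
position: [0.5192, -0.1237, 0.1635]
ee_rot: [-179.8, -0.1, 80.0]
wrist_force: [0.8, 0.5, -0.2]
grip_width: 0.085
finger_force: 0.0
diff {'A': np.float64(23.6), 'B': np.float64(1.6), 'C': np.float64(3.0), 'D': np.float64(34.3), 'blade': np.float64(33.2), 'hand': np.float64(25.9), 'plant': np.float64(49.8), 'jar': np.float64(2.2)}
dx -4.854 dy 1.728 dz -0.158 yaw -0.03 | at [ 0.5222 -0.132   0.1637] [179.9   0.4  79.9] 6.6
```

```bash
python3 -m inch '[{"dx":-1.2,"dy":0.5,"dz":0,"yaw":0,"gripper":85},{"dx":-2.4,"dy":0.9,"dz":0,"yaw":0,"gripper":85},{"dx":-3.6,"dy":1.3,"dz":0,"yaw":0,"gripper":85},{"dx":-4.8,"dy":1.7,"dz":0,"yaw":0,"gripper":85},{"dx":-4.85,"dy":1.73,"dz":0,"yaw":0,"gripper":85},{"dx":-4.85,"dy":1.73,"dz":0,"yaw":0,"gripper":85},{"dx":-4.85,"dy":1.73,"dz":0,"yaw":0,"gripper":85}]' 40
python3 -c "
from h import *
go(.5561,-.3353,.0235,80)"
```

```text
t: 7.3
position: [0.5546, -0.3236, 0.164]
ee_rot: [-179.8, -0.1, 80.1]
wrist_force: [0.5, -0.9, -0.4]
grip_width: 0.0848
finger_force: 0.0
dx -0.282 dy 0.088 dz 3.512 yaw 0.01 | at [ 0.5546 -0.3236  0.164 ] [-1.798e+02 -1.000e-01  8.010e+01] 7.3
```

```bash
python3 -m inch '[{"dx":-0.28,"dy":0.09,"dz":0.5,"yaw":0,"gripper":85},{"dx":-0.28,"dy":0.09,"dz":1.5,"yaw":0,"gripper":85},{"dx":-0.28,"dy":0.09,"dz":2.5,"yaw":0,"gripper":85},{"dx":-0.28,"dy":0.09,"dz":3.2,"yaw":0,"gripper":85},{"dx":-0.28,"dy":0.09,"dz":3.5,"yaw":0,"gripper":85},{"dx":-0.28,"dy":0.09,"dz":3.5,"yaw":0,"gripper":50},{"dx":-0.28,"dy":0.09,"dz":3.5,"yaw":0,"gripper":50},{"dx":-0.28,"dy":0.09,"dz":3.5,"yaw":0,"gripper":50}]' 40
python3 -m inch '[{"dx":0,"dy":0,"dz":0,"yaw":0,"gripper":50},{"dx":0,"dy":0,"dz":0,"yaw":0,"gripper":50},{"dx":0,"dy":0,"dz":-1,"yaw":0,"gripper":50},{"dx":0,"dy":0,"dz":-2,"yaw":0,"gripper":50},{"dx":0,"dy":0,"dz":-3,"yaw":0,"gripper":50},{"dx":0,"dy":0,"dz":-4,"yaw":0,"gripper":50},{"dx":0,"dy":0,"dz":-4,"yaw":0,"gripper":50},{"dx":0,"dy":0,"dz":-4,"yaw":0,"gripper":50}]' 40
python3 -c "
from h import *
x,y=D(.125,-.0925);go(x,y,.17,YD)"
```

```text
t: 8.1
position: [0.5583, -0.3373, 0.0276]
ee_rot: [179.8, 0.1, 80.1]
wrist_force: [1.4, -0.3, -0.6]
grip_width: 0.0599
finger_force: 43.2
t: 8.9
position: [0.5573, -0.3373, 0.1871]
ee_rot: [179.8, 0.1, 80.0]
wrist_force: [-0.0, 0.8, -1.9]
grip_width: 0.0594
finger_force: 44.4
dx 15.580 dy -0.573 dz 0.428 yaw -3.51 | at [ 0.5573 -0.3373  0.1871] [1.798e+02 1.000e-01 8.000e+01] 8.9
```

```bash
python3 -m inch '[{"dx":1.2,"dy":0,"dz":0,"yaw":-0.5,"gripper":50},{"dx":2.4,"dy":-0.1,"dz":0,"yaw":-1,"gripper":50},{"dx":3.6,"dy":-0.1,"dz":0,"yaw":-1.5,"gripper":50},{"dx":4.8,"dy":-0.2,"dz":0,"yaw":-2,"gripper":50},{"dx":6,"dy":-0.2,"dz":0,"yaw":-2.5,"gripper":50},{"dx":7.2,"dy":-0.3,"dz":0,"yaw":-3,"gripper":50},{"dx":8.4,"dy":-0.3,"dz":0,"yaw":-3.5,"gripper":50},{"dx":9.6,"dy":-0.4,"dz":0,"yaw":-3.5,"gripper":50}]' 40
python3 -c "
from h import *
x,y=D(.125,-.0925);go(x,y,.12,YD)"
```

```text
t: 9.7
position: [0.6067, 0.0459, 0.1833]
ee_rot: [-179.8, -0.0, 97.6]
wrist_force: [0.7, 0.4, -2.0]
grip_width: 0.0596
finger_force: 44.4
dx 5.695 dy 1.664 dz 1.583 yaw -0.00 | at [0.6067 0.0459 0.1833] [-179.8   -0.    97.6] 9.7
```

```bash
python3 -m inch '[{"dx":1.1,"dy":0.3,"dz":0,"yaw":0,"gripper":50},{"dx":2.2,"dy":0.6,"dz":0,"yaw":0,"gripper":50},{"dx":3.3,"dy":0.9,"dz":0,"yaw":0,"gripper":50},{"dx":4.4,"dy":1.3,"dz":0.4,"yaw":0,"gripper":50},{"dx":5.4,"dy":1.6,"dz":0.8,"yaw":0,"gripper":50},{"dx":5.7,"dy":1.66,"dz":1.5,"yaw":0,"gripper":50},{"dx":5.7,"dy":1.66,"dz":1.58,"yaw":0,"gripper":50},{"dx":5.7,"dy":1.66,"dz":1.58,"yaw":0,"gripper":50}]' 40
python3 -m inch '[{"dx":0,"dy":0,"dz":0,"yaw":0,"gripper":50}]' 40
python3 -c "
from h import *
x,y=D(.125,-.0925);go(x,y,.048,YD)"
```

```text
t: 10.5
position: [0.6417, 0.2777, 0.1196]
ee_rot: [-179.7, 0.1, 97.6]
wrist_force: [-0.6, -0.2, -1.2]
grip_width: 0.0593
finger_force: 44.3
t: 10.6
position: [0.6438, 0.2774, 0.1227]
ee_rot: [180.0, 0.0, 97.5]
wrist_force: [0.1, 0.4, -1.9]
grip_width: 0.0593
finger_force: 44.3
dx 0.079 dy -0.020 dz 1.869 yaw -0.02 | at [0.6438 0.2774 0.1227] [180.    0.   97.5] 10.6
```

```bash
python3 -m inch '[{"dx":0.05,"dy":0,"dz":0.6,"yaw":0,"gripper":50},{"dx":0.05,"dy":0,"dz":1.2,"yaw":0,"gripper":50},{"dx":0.05,"dy":0,"dz":1.6,"yaw":0,"gripper":50},{"dx":0.05,"dy":0,"dz":1.81,"yaw":0,"gripper":50},{"dx":0.05,"dy":0,"dz":1.81,"yaw":0,"gripper":50},{"dx":0.05,"dy":0,"dz":1.81,"yaw":0,"gripper":70},{"dx":0.05,"dy":0,"dz":1.81,"yaw":0,"gripper":80},{"dx":0.05,"dy":0,"dz":1.81,"yaw":0,"gripper":80}]' 40
python3 -m inch '[{"dx":0,"dy":0,"dz":0,"yaw":0,"gripper":80},{"dx":0,"dy":0,"dz":-0.5,"yaw":0,"gripper":80},{"dx":0,"dy":0,"dz":-1.5,"yaw":0,"gripper":85},{"dx":0,"dy":0,"dz":-2.5,"yaw":0,"gripper":85},{"dx":0,"dy":0,"dz":-3,"yaw":0,"gripper":85},{"dx":-1,"dy":0,"dz":-3,"yaw":0,"gripper":85},{"dx":-1,"dy":0,"dz":-3,"yaw":0,"gripper":85},{"dx":-1,"dy":0,"dz":-3,"yaw":0,"gripper":85}]' 40
python3 - <<'E'
from h import *
W=r.snapshot("wrist"); im=np.ascontiguousarray(W["image"][:,:,::-1])
T=r.snapshot("top"); cv2.imwrite("pics/t4.png",np.hstack([cv2.resize(im,(400,300)),cv2.resize(T["image"][110:310,20:460,::-1],(400,300))]))
chk(); go(.4887,-.4583,.17,60)
E
```

```text
t: 11.4
position: [0.6442, 0.281, 0.0515]
ee_rot: [179.8, -0.0, 97.5]
wrist_force: [-0.1, 0.8, -1.3]
grip_width: 0.0801
finger_force: 0.0
t: 12.2
position: [0.6485, 0.2406, 0.1704]
ee_rot: [180.0, -0.0, 97.5]
wrist_force: [-0.2, 0.1, 0.1]
grip_width: 0.0847
finger_force: 0.0
diff {'A': np.float64(4.0), 'B': np.float64(33.6), 'C': np.float64(3.1), 'D': np.float64(29.1), 'blade': np.float64(4.7), 'hand': np.float64(12.0), 'plant': np.float64(2.1), 'jar': np.float64(2.3)}
dx -16.825 dy -6.260 dz -0.011 yaw 7.52 | at [0.6482 0.2418 0.1696] [-180.    -0.    97.6] 12.3
```

View pics/t4.png

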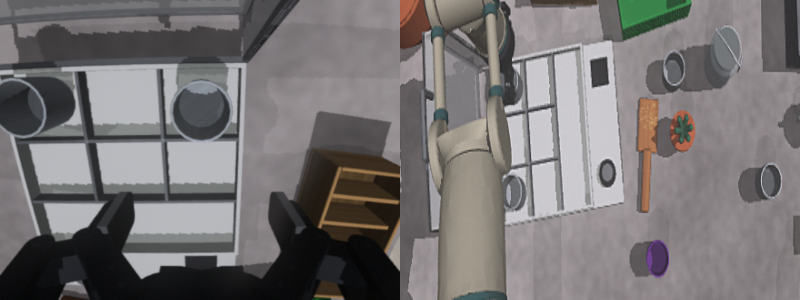

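The wrist view shows both cups standing in their corner compartments at (35,105) and (202,108). The top view shows cups A and C and the paddle in place. Next is cup C.

```bash
python3 -m inch '[{"dx":-1.1,"dy":-0.4,"dz":0,"yaw":0.5,"gripper":85},{"dx":-2.2,"dy":-0.8,"dz":0,"yaw":1.5,"gripper":85},{"dx":-3.3,"dy":-1.2,"dz":0,"yaw":2.5,"gripper":85},{"dx":-4.4,"dy":-1.6,"dz":0,"yaw":3.5,"gripper":85},{"dx":-5.5,"dy":-2,"dz":0,"yaw":4.5,"gripper":85},{"dx":-6.6,"dy":-2.4,"dz":0,"yaw":5.5,"gripper":85},{"dx":-7.7,"dy":-2.8,"dz":0,"yaw":6.5,"gripper":85},{"dx":-8.8,"dy":-3.2,"dz":0,"yaw":7.5,"gripper":85}]' 40
python3 -m inch '[{"dx":0,"dy":0,"dz":0,"yaw":0,"gripper":85},{"dx":0,"dy":0,"dz":0,"yaw":0,"gripper":85}]' 40
python3 -c "
from h import *
chk();go(.4887,-.4583,.12,60)"
```

```text
t: 13.15
position: [0.5675, -0.1255, 0.1698]
ee_rot: [-180.0, -0.0, 59.9]
wrist_force: [1.0, -0.2, 0.1]
grip_width: 0.0851
finger_force: 0.0
t: 13.35
position: [0.5679, -0.1248, 0.1697]
ee_rot: [-180.0, -0.0, 60.0]
wrist_force: [0.3, -0.1, 0.1]
grip_width: 0.0848
finger_force: 0.0
diff {'A': np.float64(56.5), 'B': np.float64(33.4), 'C': np.float64(3.0), 'D': np.float64(31.9), 'blade': np.float64(42.1), 'hand': np.float64(14.2), 'plant': np.float64(33.2), 'jar': np.float64(2.4)}
dx -8.237 dy 2.453 dz 1.244 yaw 0.01 | at [ 0.568  -0.1238  0.1697] [-1.80e+02 -1.00e-01  6.01e+01] 13.4
```

```bash
python3 -m inch '[{"dx":-1.1,"dy":0.3,"dz":0,"yaw":0,"gripper":85},{"dx":-2.2,"dy":0.6,"dz":0,"yaw":0,"gripper":85},{"dx":-3.3,"dy":1,"dz":0,"yaw":0,"gripper":85},{"dx":-4.4,"dy":1.3,"dz":0,"yaw":0,"gripper":85},{"dx":-5.5,"dy":1.6,"dz":0,"yaw":0,"gripper":85},{"dx":-6.6,"dy":2,"dz":0,"yaw":0,"gripper":85},{"dx":-7.7,"dy":2.3,"dz":0,"yaw":0,"gripper":85},{"dx":-8.24,"dy":2.45,"dz":0,"yaw":0,"gripper":85}]' 40
python3 -m inch '[{"dx":0,"dy":0,"dz":0.6,"yaw":0,"gripper":85},{"dx":0,"dy":0,"dz":1.2,"yaw":0,"gripper":85},{"dx":0,"dy":0,"dz":1.2,"yaw":0,"gripper":85},{"dx":0,"dy":0,"dz":1.2,"yaw":0,"gripper":85}]' 40
python3 -c "
from h import *
go(.4887,-.4583,.0235,60)"
```

```text
t: 14.2
position: [0.4889, -0.4611, 0.1696]
ee_rot: [180.0, 0.1, 60.1]
wrist_force: [-0.2, 0.3, -0.9]
grip_width: 0.0847
finger_force: 0.0
t: 14.6
position: [0.4893, -0.4575, 0.1219]
ee_rot: [-179.9, -0.1, 60.2]
wrist_force: [0.1, -0.0, 1.3]
grip_width: 0.085
finger_force: 0.0
dx -0.025 dy -0.004 dz 2.460 yaw 0.04 | at [ 0.4893 -0.4575  0.1219] [-1.799e+02 -1.000e-01  6.020e+01] 14.6
```

```bash
python3 -m inch '[{"dx":0,"dy":0,"dz":1,"yaw":0,"gripper":85},{"dx":0,"dy":0,"dz":2,"yaw":0,"gripper":85},{"dx":0,"dy":0,"dz":2.4,"yaw":0,"gripper":85},{"dx":0,"dy":0,"dz":2.4,"yaw":0,"gripper":85},{"dx":0,"dy":0,"dz":2.4,"yaw":0,"gripper":50},{"dx":0,"dy":0,"dz":2.4,"yaw":0,"gripper":50},{"dx":0,"dy":0,"dz":2.4,"yaw":0,"gripper":50},{"dx":0,"dy":0,"dz":2.4,"yaw":0,"gripper":50}]' 40
python3 -m inch '[{"dx":0,"dy":0,"dz":0,"yaw":0,"gripper":50},{"dx":0,"dy":0,"dz":0,"yaw":0,"gripper":50},{"dx":0,"dy":0,"dz":-1,"yaw":0,"gripper":50},{"dx":0,"dy":0,"dz":-2,"yaw":0,"gripper":50},{"dx":0,"dy":0,"dz":-3,"yaw":0,"gripper":50},{"dx":0,"dy":0,"dz":-4,"yaw":0,"gripper":50},{"dx":0,"dy":0,"dz":-4,"yaw":0,"gripper":50},{"dx":0,"dy":0,"dz":-4,"yaw":0,"gripper":50}]' 40
python3 -c "
from h import *
x,y=D(.041,.0925);go(x,y,.17,YD)"
```

```text
t: 15.4
position: [0.4898, -0.4604, 0.029]
ee_rot: [179.7, 0.1, 60.1]
wrist_force: [0.9, 0.5, 7.5]
grip_width: 0.0608
finger_force: 44.0
t: 16.2
position: [0.4886, -0.4595, 0.1879]
ee_rot: [179.8, 0.1, 60.1]
wrist_force: [0.2, 0.3, -2.1]
grip_width: 0.0608
finger_force: 44.5
dx 13.469 dy -8.285 dz 0.447 yaw -7.51 | at [ 0.4886 -0.4595  0.1879] [1.798e+02 1.000e-01 6.010e+01] 16.2
```

```bash
python3 -m inch '[{"dx":1,"dy":-0.6,"dz":0,"yaw":-0.5,"gripper":50},{"dx":2,"dy":-1.2,"dz":0,"yaw":-1.5,"gripper":50},{"dx":3,"dy":-1.8,"dz":0,"yaw":-2.5,"gripper":50},{"dx":4,"dy":-2.4,"dz":0,"yaw":-3.5,"gripper":50},{"dx":5,"dy":-3,"dz":0,"yaw":-4.5,"gripper":50},{"dx":6,"dy":-3.6,"dz":0,"yaw":-5.5,"gripper":50},{"dx":7,"dy":-4.2,"dz":0,"yaw":-6.5,"gripper":50},{"dx":8,"dy":-4.9,"dz":0,"yaw":-7.5,"gripper":50}]' 40
python3 -m inch '[{"dx":0,"dy":0,"dz":0,"yaw":0,"gripper":50},{"dx":0,"dy":0,"dz":0,"yaw":0,"gripper":50}]' 40
python3 -c "
from h import *
x,y=D(.041,.0925);go(x,y,.11,YD)"
```

```text
t: 17.0
position: [0.4769, -0.082, 0.1843]
ee_rot: [-179.9, -0.1, 97.7]
wrist_force: [0.2, 0.8, -1.5]
grip_width: 0.0605
finger_force: 44.6
t: 17.2
position: [0.477, -0.0827, 0.1847]
ee_rot: [-179.9, -0.0, 97.7]
wrist_force: [-0.1, -1.1, -2.0]
grip_width: 0.0605
finger_force: 44.6
dx 6.353 dy 0.689 dz 1.869 yaw 0.02 | at [ 0.477  -0.0827  0.1847] [-179.9   -0.    97.7] 17.2
```

```bash
python3 -m inch '[{"dx":1.2,"dy":0.1,"dz":0,"yaw":0,"gripper":50},{"dx":2.4,"dy":0.3,"dz":0,"yaw":0,"gripper":50},{"dx":3.6,"dy":0.4,"dz":0,"yaw":0,"gripper":50},{"dx":4.8,"dy":0.5,"dz":0,"yaw":0,"gripper":50},{"dx":5.8,"dy":0.6,"dz":0.3,"yaw":0,"gripper":50},{"dx":6.35,"dy":0.69,"dz":1,"yaw":0,"gripper":50},{"dx":6.35,"dy":0.69,"dz":1.6,"yaw":0,"gripper":50},{"dx":6.35,"dy":0.69,"dz":1.6,"yaw":0,"gripper":50}]' 40
python3 -m inch '[{"dx":0,"dy":0,"dz":0,"yaw":0,"gripper":50},{"dx":0,"dy":0,"dz":0,"yaw":0,"gripper":50}]' 40
python3 -c "
from h import *
x,y=D(.041,.0925);go(x,y,.048,YD)"
```

```text
t: 18.0
position: [0.4697, 0.1701, 0.1182]
ee_rot: [-179.5, 0.1, 97.5]
wrist_force: [-0.7, -0.4, -2.0]
grip_width: 0.0606
finger_force: 44.5
t: 18.2
position: [0.4736, 0.1705, 0.1229]
ee_rot: [179.9, 0.0, 97.4]
wrist_force: [-0.1, -0.4, -1.5]
grip_width: 0.0607
finger_force: 44.5
dx 0.068 dy -0.073 dz 1.873 yaw -0.03 | at [0.4736 0.1705 0.1229] [179.9   0.   97.4] 18.2
```

```bash
python3 -m inch '[{"dx":0,"dy":-0.05,"dz":0.6,"yaw":0,"gripper":50},{"dx":0,"dy":-0.05,"dz":1.2,"yaw":0,"gripper":50},{"dx":0,"dy":-0.05,"dz":1.6,"yaw":0,"gripper":50},{"dx":0,"dy":-0.05,"dz":1.8,"yaw":0,"gripper":50},{"dx":0,"dy":-0.05,"dz":1.8,"yaw":0,"gripper":50},{"dx":0,"dy":-0.05,"dz":1.8,"yaw":0,"gripper":70},{"dx":0,"dy":-0.05,"dz":1.8,"yaw":0,"gripper":80},{"dx":0,"dy":-0.05,"dz":1.8,"yaw":0,"gripper":80}]' 40
python3 -m inch '[{"dx":0,"dy":0,"dz":0,"yaw":0,"gripper":80},{"dx":0,"dy":0,"dz":-0.5,"yaw":0,"gripper":80},{"dx":0,"dy":0,"dz":-1.5,"yaw":0,"gripper":85},{"dx":0,"dy":0,"dz":-2.5,"yaw":0,"gripper":85},{"dx":0,"dy":0,"dz":-3.2,"yaw":0,"gripper":85},{"dx":-1,"dy":0,"dz":-3.2,"yaw":0,"gripper":85},{"dx":-1,"dy":0,"dz":-3.2,"yaw":0,"gripper":85},{"dx":-1,"dy":0,"dz":-3.2,"yaw":0,"gripper":85}]' 40
python3 - <<'E'
from h import *
W=r.snapshot("wrist"); im=np.ascontiguousarray(W["image"][:,:,::-1])
T=r.snapshot("top"); cv2.imwrite("pics/t5.png",np.hstack([cv2.resize(im,(400,300)),cv2.resize(T["image"][110:310,20:460,::-1],(400,300))]))
chk(); go(.6772,-.1845,.17,85)
E
```

```text
t: 19.0
position: [0.4711, 0.1713, 0.051]
ee_rot: [179.9, -0.0, 97.5]
wrist_force: [0.0, -0.1, 0.5]
grip_width: 0.0796
finger_force: 0.0
t: 19.8
position: [0.4752, 0.1312, 0.1782]
ee_rot: [180.0, -0.0, 97.5]
wrist_force: [0.7, -0.5, -0.9]
grip_width: 0.0852
finger_force: 0.0
diff {'A': np.float64(3.7), 'B': np.float64(32.8), 'C': np.float64(34.3), 'D': np.float64(28.2), 'blade': np.float64(4.1), 'hand': np.float64(11.8), 'plant': np.float64(2.0), 'jar': np.float64(2.4)}
dx -8.511 dy 3.969 dz 0.188 yaw 2.51 | at [0.475  0.132  0.1775] [-179.9   -0.    97.6] 19.9
```

View pics/t5.png

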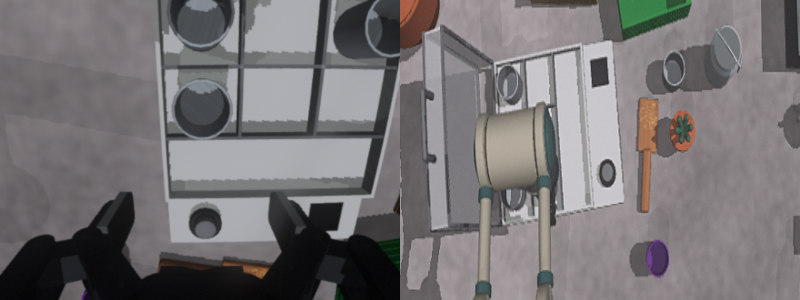

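Three cups now stand in their compartments, the newest at (202,108) in the wrist view. Cup A and the paddle are unmoved. Next is cup A.

```bash
python3 -m inch '[{"dx":-1.1,"dy":0.5,"dz":0,"yaw":0.5,"gripper":85},{"dx":-2.2,"dy":1,"dz":0,"yaw":1,"gripper":85},{"dx":-3.3,"dy":1.5,"dz":0,"yaw":1.5,"gripper":85},{"dx":-4.4,"dy":2,"dz":0,"yaw":2,"gripper":85},{"dx":-5.5,"dy":2.5,"dz":0,"yaw":2.5,"gripper":85},{"dx":-6.6,"dy":3,"dz":0,"yaw":2.5,"gripper":85},{"dx":-7.7,"dy":3.5,"dz":0,"yaw":2.5,"gripper":85},{"dx":-8.5,"dy":3.97,"dz":0,"yaw":2.5,"gripper":85}]' 40
python3 -m inch '[{"dx":0,"dy":0,"dz":0.7,"yaw":0,"gripper":85},{"dx":0,"dy":0,"dz":1.4,"yaw":0,"gripper":85},{"dx":0,"dy":0,"dz":1.4,"yaw":0,"gripper":85},{"dx":0,"dy":0,"dz":1.4,"yaw":0,"gripper":85}]' 40
python3 -c "
from h import *
go(.6772,-.1845,.0235,85)"
```

```text
t: 20.75
position: [0.6787, -0.1866, 0.1769]
ee_rot: [-180.0, 0.0, 85.0]
wrist_force: [-0.3, 0.3, -0.2]
grip_width: 0.0852
finger_force: 0.0
t: 21.15
position: [0.6775, -0.1838, 0.1213]
ee_rot: [-179.9, -0.0, 85.1]
wrist_force: [0.7, 0.5, 0.8]
grip_width: 0.0848
finger_force: 0.0
dx -0.018 dy -0.005 dz 2.444 yaw 0.02 | at [ 0.6775 -0.1838  0.1213] [-179.9   -0.    85.1] 21.1
```

```bash
python3 -m inch '[{"dx":0,"dy":0,"dz":1,"yaw":0,"gripper":85},{"dx":0,"dy":0,"dz":2,"yaw":0,"gripper":85},{"dx":0,"dy":0,"dz":2.4,"yaw":0,"gripper":85},{"dx":0,"dy":0,"dz":2.4,"yaw":0,"gripper":85},{"dx":0,"dy":0,"dz":2.4,"yaw":0,"gripper":50},{"dx":0,"dy":0,"dz":2.4,"yaw":0,"gripper":50},{"dx":0,"dy":0,"dz":2.4,"yaw":0,"gripper":50},{"dx":0,"dy":0,"dz":2.4,"yaw":0,"gripper":50}]' 40
python3 -m inch '[{"dx":0,"dy":0,"dz":0,"yaw":0,"gripper":50},{"dx":0,"dy":0,"dz":0,"yaw":0,"gripper":50},{"dx":0,"dy":0,"dz":-1,"yaw":0,"gripper":50},{"dx":0,"dy":0,"dz":-2,"yaw":0,"gripper":50},{"dx":0,"dy":0,"dz":-3,"yaw":0,"gripper":50},{"dx":0,"dy":0,"dz":-4,"yaw":0,"gripper":50},{"dx":0,"dy":0,"dz":-4,"yaw":0,"gripper":50},{"dx":0,"dy":0,"dz":-4,"yaw":0,"gripper":50}]' 40
python3 -c "
from h import *
x,y=D(.041,-.0925);go(x,y,.12,YD)"
```

```text
t: 21.95
position: [0.6796, -0.1852, 0.0293]
ee_rot: [179.7, 0.1, 85.1]
wrist_force: [-0.3, -0.3, 7.5]
grip_width: 0.0616
finger_force: 44.3
t: 22.75
position: [0.678, -0.1849, 0.188]
ee_rot: [179.8, 0.1, 85.1]
wrist_force: [0.4, -0.4, -1.7]
grip_width: 0.0611
finger_force: 44.9
dx 9.465 dy -1.430 dz 1.699 yaw -2.51 | at [ 0.678  -0.1849  0.188 ] [1.798e+02 1.000e-01 8.510e+01] 22.8
```

```bash
python3 -m inch '[{"dx":1.2,"dy":-0.2,"dz":0,"yaw":-0.5,"gripper":50},{"dx":2.4,"dy":-0.4,"dz":0,"yaw":-1,"gripper":50},{"dx":3.6,"dy":-0.6,"dz":0,"yaw":-1.5,"gripper":50},{"dx":4.8,"dy":-0.8,"dz":0,"yaw":-2,"gripper":50},{"dx":6,"dy":-1,"dz":0,"yaw":-2.5,"gripper":50},{"dx":7.2,"dy":-1.1,"dz":0,"yaw":-2.5,"gripper":50},{"dx":8.4,"dy":-1.3,"dz":0,"yaw":-2.5,"gripper":50},{"dx":9.46,"dy":-1.43,"dz":0,"yaw":-2.5,"gripper":50}]' 40
python3 -m inch '[{"dx":0,"dy":0,"dz":0.8,"yaw":0,"gripper":50},{"dx":0,"dy":0,"dz":1.7,"yaw":0,"gripper":50},{"dx":0,"dy":0,"dz":1.7,"yaw":0,"gripper":50},{"dx":0,"dy":0,"dz":1.7,"yaw":0,"gripper":50}]' 40
python3 -c "
from h import *
x,y=D(.041,-.0925);go(x,y,.048,YD)"
```

```text
t: 23.55
position: [0.6512, 0.1995, 0.1836]
ee_rot: [-179.7, -0.0, 97.6]
wrist_force: [1.0, -1.0, -1.8]
grip_width: 0.0615
finger_force: 44.8
t: 23.95
position: [0.652, 0.1969, 0.1162]
ee_rot: [-179.8, 0.0, 97.5]
wrist_force: [0.5, -0.1, -0.5]
grip_width: 0.0613
finger_force: 44.9
dx 0.003 dy 0.043 dz 1.706 yaw -0.01 | at [0.652  0.1969 0.1162] [-179.8    0.    97.5] 23.9
```

```bash
python3 -m inch '[{"dx":0,"dy":0,"dz":0.6,"yaw":0,"gripper":50},{"dx":0,"dy":0,"dz":1.2,"yaw":0,"gripper":50},{"dx":0,"dy":0,"dz":1.5,"yaw":0,"gripper":50},{"dx":0,"dy":0,"dz":1.67,"yaw":0,"gripper":50},{"dx":0,"dy":0,"dz":1.67,"yaw":0,"gripper":50},{"dx":0,"dy":0,"dz":1.67,"yaw":0,"gripper":70},{"dx":0,"dy":0,"dz":1.67,"yaw":0,"gripper":80},{"dx":0,"dy":0,"dz":1.67,"yaw":0,"gripper":80}]' 40
python3 -m inch '[{"dx":0,"dy":0,"dz":0,"yaw":0,"gripper":80},{"dx":0,"dy":0,"dz":-0.5,"yaw":0,"gripper":80},{"dx":0,"dy":0,"dz":-1.5,"yaw":0,"gripper":80},{"dx":0,"dy":0,"dz":-2.5,"yaw":0,"gripper":80},{"dx":0,"dy":0,"dz":-3.2,"yaw":1,"gripper":70},{"dx":-1,"dy":0,"dz":-3.2,"yaw":2,"gripper":70},{"dx":-2,"dy":-0.5,"dz":-3.2,"yaw":3.5,"gripper":70},{"dx":-3,"dy":-1,"dz":-3.2,"yaw":5,"gripper":70}]' 40
python3 -m inch '[{"dx":0,"dy":0,"dz":0,"yaw":1.5,"gripper":70},{"dx":0,"dy":0,"dz":0,"yaw":3,"gripper":70},{"dx":0,"dy":0,"dz":0,"yaw":4.5,"gripper":70},{"dx":0,"dy":0,"dz":0,"yaw":6,"gripper":60},{"dx":0,"dy":0,"dz":0,"yaw":7.5,"gripper":60},{"dx":0,"dy":0,"dz":0,"yaw":9,"gripper":60},{"dx":0,"dy":0,"dz":0,"yaw":10.5,"gripper":60},{"dx":0,"dy":0,"dz":0,"yaw":12,"gripper":60}]' 40
python3 -c "
from h import *
chk(); go(.522,-.112,.12,-2.2)"
```

```text
t: 24.75
position: [0.6541, 0.1974, 0.0526]
ee_rot: [179.9, -0.0, 97.6]
wrist_force: [-0.4, -0.4, 0.3]
grip_width: 0.0802
finger_force: 0.0
t: 25.55
position: [0.6293, 0.072, 0.1797]
ee_rot: [179.9, 0.0, 72.3]
wrist_force: [0.1, -0.2, -0.1]
grip_width: 0.0704
finger_force: 0.0
t: 26.35
position: [0.6293, 0.073, 0.1796]
ee_rot: [180.0, -0.0, 12.2]
wrist_force: [-0.3, 0.7, -0.5]
grip_width: 0.0601
finger_force: 0.0
diff {'A': np.float64(31.0), 'B': np.float64(33.8), 'C': np.float64(35.5), 'D': np.float64(29.2), 'blade': np.float64(4.9), 'hand': np.float64(12.0), 'plant': np.float64(2.3), 'jar': np.float64(2.3)}
dx -3.591 dy 3.964 dz 1.489 yaw 2.85 | at [0.6293 0.0731 0.1795] [180.   -0.   12.1] 26.4
```

```bash
python3 -m inch '[{"dx":-0.7,"dy":0.8,"dz":0,"yaw":0.5,"gripper":60},{"dx":-1.4,"dy":1.6,"dz":0,"yaw":1,"gripper":60},{"dx":-2.1,"dy":2.4,"dz":0,"yaw":1.5,"gripper":60},{"dx":-2.8,"dy":3.1,"dz":0,"yaw":2,"gripper":60},{"dx":-3.6,"dy":3.96,"dz":0,"yaw":2.85,"gripper":60},{"dx":-3.6,"dy":3.96,"dz":0.7,"yaw":2.85,"gripper":60},{"dx":-3.6,"dy":3.96,"dz":0.7,"yaw":2.85,"gripper":60},{"dx":-3.6,"dy":3.96,"dz":0.7,"yaw":2.85,"gripper":60}]' 40
python3 - <<'E'
from h import *
W=r.snapshot("wrist"); im=np.ascontiguousarray(W["image"][:,:,::-1]); h=cv2.cvtColor(im,cv2.COLOR_BGR2HSV)
m=cv2.inRange(h,(6,80,60),(20,200,255))
L=[[x,y] for x in np.linspace(.44,.63,40) for y in np.linspace(-.2,-.06,141)]
for x in (.45,.48,.50,.52,.535,.56,.59,.62):
    z=.018 if x<.535 else .009
    ys=np.arange(-.165,-.06,.001); p=proj(W,[[x,y,z] for y in ys]).round().astype(int)
    on=[y for y,(u,v) in zip(ys,p) if 0<=u<560 and 0<=v<420 and m[v,u]]
    print(x,[round(min(on),3),round(max(on),3)] if on else None)
cv2.imwrite("pics/w6.png",im); go(.522,-.112,.005,-2.2)
E
```

```text
t: 27.2
position: [0.5231, -0.1126, 0.1514]
ee_rot: [-180.0, 0.0, -1.6]
wrist_force: [0.9, -0.1, 0.5]
grip_width: 0.0597
finger_force: 0.0
0.45 [np.float64(-0.119), np.float64(-0.096)]
0.48 [np.float64(-0.12), np.float64(-0.098)]
0.5 [np.float64(-0.121), np.float64(-0.099)]
0.52 [np.float64(-0.122), np.float64(-0.099)]
0.535 [np.float64(-0.123), np.float64(-0.101)]
0.56 [np.float64(-0.14), np.float64(-0.086)]
0.59 [np.float64(-0.142), np.float64(-0.088)]
0.62 [np.float64(-0.144), np.float64(-0.09)]
dx -0.048 dy -0.012 dz 3.673 yaw 0.12 | at [ 0.5239 -0.1125  0.1519] [ 1.8e+02 -1.0e-01 -1.6e+00] 27.2
```

View pics/w6.png

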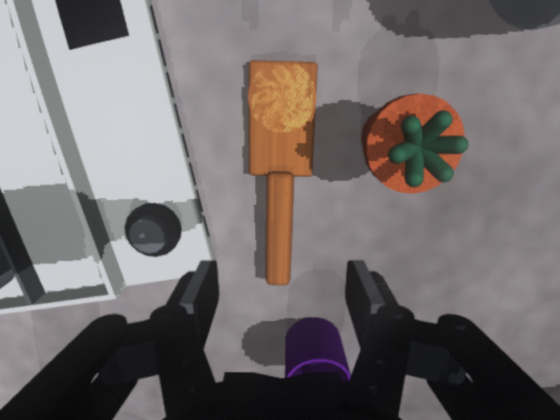

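The wrist view shows the paddle blade at (283,120) and the handle running from (280,175) to (279,280). The handle centreline is at y≈-0.1105 at x=0.52, between the fingers.

```bash
python3 -m inch '[{"dx":-0.05,"dy":-0.04,"dz":1,"yaw":0.2,"gripper":60},{"dx":-0.05,"dy":-0.04,"dz":2,"yaw":0.2,"gripper":60},{"dx":-0.05,"dy":-0.04,"dz":3,"yaw":0.2,"gripper":50},{"dx":-0.05,"dy":-0.04,"dz":3.5,"yaw":0.2,"gripper":45},{"dx":-0.05,"dy":-0.04,"dz":3.65,"yaw":0.2,"gripper":45},{"dx":-0.05,"dy":-0.04,"dz":3.65,"yaw":0.2,"gripper":15},{"dx":-0.05,"dy":-0.04,"dz":3.65,"yaw":0.2,"gripper":15},{"dx":-0.05,"dy":-0.04,"dz":3.65,"yaw":0.2,"gripper":15}]' 40
python3 -m inch '[{"dx":0,"dy":0,"dz":0,"yaw":0,"gripper":15},{"dx":0,"dy":0,"dz":0,"yaw":0,"gripper":15},{"dx":0,"dy":0,"dz":0,"yaw":0,"gripper":15},{"dx":0,"dy":0,"dz":0,"yaw":0,"gripper":15}]' 40
python3 -m inch '[{"dx":0,"dy":0,"dz":-0.5,"yaw":0,"gripper":15},{"dx":0,"dy":0,"dz":-1.5,"yaw":0,"gripper":15},{"dx":0,"dy":0,"dz":-2.5,"yaw":0,"gripper":15},{"dx":0,"dy":0,"dz":-3.2,"yaw":0,"gripper":15},{"dx":0,"dy":0,"dz":-3.2,"yaw":0,"gripper":15},{"dx":0,"dy":0,"dz":-3.2,"yaw":0,"gripper":15}]' 40
python3 -c "
from h import *
p=D(-.043,.012); print(p); go(p[0],p[1],.12,7.6)"
```

```text
t: 28.05
position: [0.5226, -0.1115, 0.0068]
ee_rot: [179.9, -0.2, -2.7]
wrist_force: [0.7, -1.5, -1.4]
grip_width: 0.0226
finger_force: 42.3
t: 28.45
position: [0.5221, -0.1115, 0.0064]
ee_rot: [180.0, -0.1, -2.7]
wrist_force: [-0.2, 1.6, 6.5]
grip_width: 0.0222
finger_force: 43.2
t: 29.05
position: [0.5209, -0.1113, 0.1333]
ee_rot: [180.0, -0.0, -2.7]
wrist_force: [-0.3, -0.1, -1.4]
grip_width: 0.0227
finger_force: 42.3
[0.56121495 0.10015082]
dx 0.757 dy -5.327 dz 0.333 yaw -2.06 | at [ 0.5209 -0.1113  0.1333] [180.   -0.   -2.7] 29.1
```

```bash
python3 -m inch '[{"dx":0.1,"dy":-1,"dz":0,"yaw":-0.5,"gripper":15},{"dx":0.3,"dy":-2,"dz":0,"yaw":-1,"gripper":15},{"dx":0.5,"dy":-3,"dz":0,"yaw":-1.5,"gripper":15},{"dx":0.6,"dy":-4,"dz":0,"yaw":-2,"gripper":15},{"dx":0.7,"dy":-5,"dz":0,"yaw":-2.06,"gripper":15},{"dx":0.76,"dy":-5.33,"dz":0.5,"yaw":-2.06,"gripper":15},{"dx":0.76,"dy":-5.33,"dz":0.8,"yaw":-2.06,"gripper":15},{"dx":0.76,"dy":-5.33,"dz":0.8,"yaw":-2.06,"gripper":15}]' 40
python3 -m inch '[{"dx":0,"dy":0,"dz":0,"yaw":0,"gripper":15},{"dx":0,"dy":0,"dz":0,"yaw":0,"gripper":15}]' 40
python3 - <<'E'
from h import *
W=r.snapshot("wrist"); im=np.ascontiguousarray(W["image"][:,:,::-1])
for x in(-.083,-.003):
  for y in(-.138,0,.138):
    cv2.circle(im,tuple(int(v) for v in proj(W,[[*D(x,y),.04]])[0]),3,(0,0,255),-1)
T=r.snapshot("top"); cv2.imwrite("pics/t7.png",np.hstack([cv2.resize(im,(400,300)),cv2.resize(T["image"][110:310,20:460,::-1],(400,300))]))
p=D(-.043,.012); go(p[0],p[1],.0275,7.6)
E
```

```text
t: 29.85
position: [0.5585, 0.0998, 0.0974]
ee_rot: [180.0, 0.5, 7.7]
wrist_force: [-0.4, 0.1, -0.3]
grip_width: 0.0227
finger_force: 42.3
t: 30.05
position: [0.5618, 0.0991, 0.1014]
ee_rot: [180.0, -0.0, 7.5]
wrist_force: [0.2, -0.9, -0.6]
grip_width: 0.0227
finger_force: 42.3
dx -0.019 dy -0.023 dz 1.859 yaw -0.02 | at [0.5621 0.0993 0.1019] [ 1.8e+02 -1.0e-01  7.5e+00] 30.1
```

View pics/t7.png

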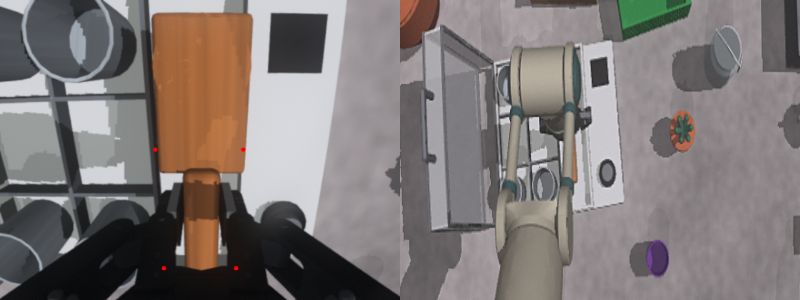

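The blade lies between the long compartment's marked edges at (155,150) and (243,150). I'll lower it.

```bash
python3 -m inch '[{"dx":0,"dy":0,"dz":0.6,"yaw":0,"gripper":15},{"dx":0,"dy":0,"dz":1.2,"yaw":0,"gripper":15},{"dx":0,"dy":0,"dz":1.6,"yaw":0,"gripper":15},{"dx":0,"dy":0,"dz":1.82,"yaw":0,"gripper":15},{"dx":0,"dy":0,"dz":1.82,"yaw":0,"gripper":15},{"dx":0,"dy":0,"dz":1.82,"yaw":0,"gripper":30},{"dx":0,"dy":0,"dz":1.82,"yaw":0,"gripper":36},{"dx":0,"dy":0,"dz":1.82,"yaw":0,"gripper":36}]' 40
python3 -m inch '[{"dx":0,"dy":0,"dz":0,"yaw":0,"gripper":36},{"dx":0,"dy":0,"dz":-0.5,"yaw":0,"gripper":36},{"dx":0,"dy":0,"dz":-1.5,"yaw":0,"gripper":36},{"dx":0,"dy":0,"dz":-2.5,"yaw":0,"gripper":36},{"dx":0,"dy":1,"dz":-3.5,"yaw":0,"gripper":36},{"dx":0,"dy":2,"dz":-4.5,"yaw":0,"gripper":10},{"dx":0,"dy":3,"dz":-5,"yaw":0,"gripper":10},{"dx":0,"dy":3,"dz":-5,"yaw":0,"gripper":10}]' 40
python3 - <<'E'
from h import *
T=r.snapshot("top");S=r.snapshot("scene")
t=cv2.resize(T["image"][110:290,10:270,::-1],(800,554)); s=S["image"][140:400,250:560,::-1]
cv2.imwrite("pics/t8.png",np.hstack([cv2.resize(t,(400,277)),cv2.resize(s,(330,277))]))
cv2.imwrite("pics/scene8.png",S["image"][:,:,::-1])
print(r.sense()["position"],r.sense()["joints"].round(0),r.sense()["ee_rot"])
E
```

```text
t: 30.95
position: [0.5625, 0.1003, 0.0295]
ee_rot: [180.0, -0.1, 7.6]
wrist_force: [0.5, 0.6, 0.2]
grip_width: 0.036
finger_force: 0.0
t: 31.75
position: [0.5803, -0.0231, 0.2329]
ee_rot: [179.7, -0.5, 7.4]
wrist_force: [-0.5, -0.7, 0.1]
grip_width: 0.0096
finger_force: 0.0
[ 0.57807064 -0.01991939  0.22959318] [-9. 16. 86.  0. 78. 74.] [ 1.79963991e+02 -1.42568891e-01  7.45557511e+00]
```

View pics/t8.png

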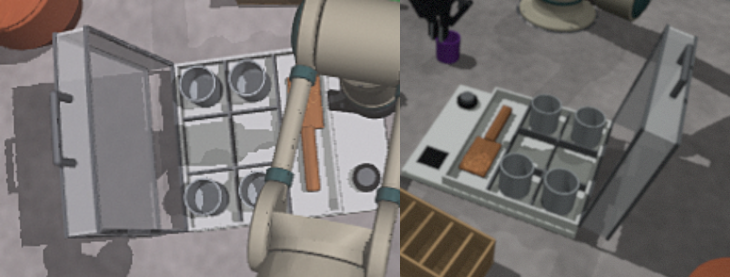

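All four cups and the paddle are in their compartments. The dome handle is near (62,130) in the left half and (683,70) in the right. I'll triangulate it to get the dome angle.

Run:
```python
from h import *
T=r.snapshot("top");S=r.snapshot("scene")
a=[(10+x*.65,110+y*.65) for x,y in [(69,97),(72,162)]]; b=[(250+x*.939,140+y*.939) for x,y in [(285,88),(292,48)]]
def loc(X):
    q=np.array([[_c,_s],[-_s,_c]])@(X[:2]-[.562,.185]); return np.array([q[0]+.041,q[1],X[2]])
from h import _c,_s
X=tri(T,a,S,b); print([loc(x).round(3) for x in X],X.round(3))
for x in (.3,.34): print(D(x,.09), np.hypot(*D(x,.09)))
x,y=D(.1,.09); go(x,y,.39,YD)
x,y=D(.33,.09); go(x,y,.39,YD)
```

```text
[array([ 0.26 , -0.041,  0.3  ]), array([0.256, 0.051, 0.313])] [[0.574 0.407 0.3  ]
 [0.483 0.391 0.313]]
[0.4385362  0.42982175] 0.6140527111484849
[0.43324594 0.46947037] 0.6388305524617364
dx -1.941 dy -6.549 dz -4.062 yaw 18.00 | at [ 0.5766 -0.0178  0.2275] [-1.799e+02  1.000e-01  7.600e+00] 31.9
dx -1.941 dy -12.299 dz -4.062 yaw 18.00 | at [ 0.5766 -0.0178  0.2275] [-1.799e+02  1.000e-01  7.600e+00] 31.9
```

```bash
python3 -m inch '[{"dx":0,"dy":0,"dz":-1.1,"yaw":0,"gripper":0},{"dx":-0.3,"dy":0,"dz":-2.2,"yaw":0,"gripper":0},{"dx":-0.6,"dy":0,"dz":-3.3,"yaw":0,"gripper":0},{"dx":-0.9,"dy":-0.5,"dz":-4.1,"yaw":0,"gripper":0},{"dx":-1.2,"dy":-1.5,"dz":-4.1,"yaw":0,"gripper":0},{"dx":-1.6,"dy":-2.6,"dz":-4.1,"yaw":0,"gripper":0},{"dx":-1.94,"dy":-3.7,"dz":-4.1,"yaw":0,"gripper":0},{"dx":-1.94,"dy":-4.9,"dz":-4.1,"yaw":0,"gripper":0}]' 40
python3 -m inch '[{"dx":0,"dy":0,"dz":0,"yaw":0,"gripper":0},{"dx":0,"dy":-1,"dz":0,"yaw":0,"gripper":0},{"dx":0,"dy":-2,"dz":0,"yaw":0,"gripper":0},{"dx":0,"dy":-3,"dz":0,"yaw":0,"gripper":0},{"dx":0,"dy":-4,"dz":0,"yaw":0,"gripper":0},{"dx":0,"dy":-5,"dz":0,"yaw":0,"gripper":0},{"dx":0,"dy":-6.1,"dz":0,"yaw":0,"gripper":0},{"dx":0,"dy":-7.3,"dz":0,"yaw":0,"gripper":0}]' 40
python3 -m inch '[{"dx":0,"dy":0,"dz":0,"yaw":0,"gripper":0},{"dx":0,"dy":0,"dz":0,"yaw":0,"gripper":0}]' 40
python3 - <<'E'
from h import *
x,y=D(.33,.09); go(x,y,.275,7.6)
S=r.snapshot("scene"); cv2.imwrite("pics/s9.png",S["image"][:,:,::-1])
E
```

```text
t: 32.75
position: [0.4715, 0.1676, 0.3916]
ee_rot: [-180.0, 0.2, 7.7]
wrist_force: [0.9, 0.0, -0.2]
grip_width: 0.0002
finger_force: 0.0
t: 33.55
position: [0.4349, 0.4563, 0.3909]
ee_rot: [179.9, 0.1, 7.6]
wrist_force: [1.6, -0.1, 0.1]
grip_width: -0.0
finger_force: 0.0
t: 33.75
position: [0.435, 0.4558, 0.3901]
ee_rot: [179.8, 0.2, 7.8]
wrist_force: [-0.3, -0.6, -0.5]
grip_width: 0.0001
finger_force: 0.0
dx 0.002 dy -0.094 dz 2.877 yaw 0.04 | at [0.435  0.4558 0.3901] [179.8   0.2   7.8] 33.8
```

View pics/s9.png

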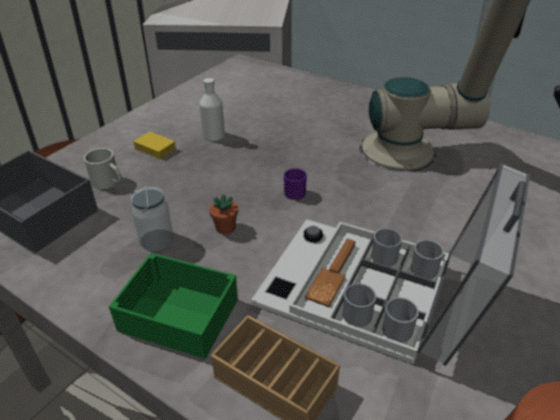

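The scene view shows all the cups and the paddle loaded, and the plant and jar untouched. The dome stands upright with its handle at about (515,205). I'm out of pictures, so from here I rely on forces and numbers.

```bash
python3 -m inch '[{"dx":0,"dy":0,"dz":0.7,"yaw":0,"gripper":0},{"dx":0,"dy":0,"dz":1.4,"yaw":0,"gripper":0},{"dx":0,"dy":0,"dz":2.1,"yaw":0,"gripper":0},{"dx":0,"dy":0,"dz":2.6,"yaw":0,"gripper":0},{"dx":0,"dy":0,"dz":2.88,"yaw":0,"gripper":0},{"dx":0,"dy":0,"dz":2.88,"yaw":0,"gripper":0}]' 40
python3 -m inch '[{"dx":0,"dy":0.3,"dz":0,"yaw":0,"gripper":0},{"dx":0,"dy":0.6,"dz":0,"yaw":0,"gripper":0},{"dx":0,"dy":0.9,"dz":0,"yaw":0,"gripper":0},{"dx":0,"dy":1.2,"dz":0,"yaw":0,"gripper":0},{"dx":0,"dy":1.4,"dz":0,"yaw":0,"gripper":0},{"dx":0,"dy":1.6,"dz":0,"yaw":0,"gripper":0},{"dx":0,"dy":1.8,"dz":0,"yaw":0,"gripper":0},{"dx":0,"dy":2,"dz":0,"yaw":0,"gripper":0}]' 40
python3 - <<'E'
from h import *
x,y=D(.24,.09); go(x,y,.28,7.6)
cv2.imwrite("pics/s10.png",r.snapshot("scene")["image"][:,:,::-1]); a=cv2.imread("pics/s9.png").astype(int);b=cv2.imread("pics/s10.png").astype(int)
print("dome region diff",abs(a-b)[170:330,440:530].mean())
E
```

```text
t: 34.4
position: [0.4357, 0.4531, 0.2757]
ee_rot: [179.9, 0.2, 7.5]
wrist_force: [-1.1, -0.1, 0.4]
grip_width: -0.0001
finger_force: 0.0
t: 35.2
position: [0.4467, 0.3832, 0.2885]
ee_rot: [-178.7, -0.8, 7.7]
wrist_force: [-11.4, 13.1, 40.7]
grip_width: -0.0
finger_force: 21.0
dx -0.049 dy 0.317 dz 0.213 yaw 0.01 | at [0.4467 0.3832 0.2885] [-178.7   -0.8    7.7] 35.2
dome region diff 19.70136574074074
```

```bash
python3 -m inch '[{"dx":0,"dy":0,"dz":-0.1,"yaw":0,"gripper":0},{"dx":0,"dy":0,"dz":-0.2,"yaw":0,"gripper":0}]' 40
python3 -m inch '[{"dx":0,"dy":0,"dz":-0.2,"yaw":0,"gripper":0},{"dx":0,"dy":0,"dz":-0.2,"yaw":0,"gripper":0}]' 40
python3 -c "
from h import *
from h import _c,_s
X=r.sense()['position'];q=np.array([[_c,_s],[-_s,_c]])@(X[:2]-[.562,.185]); print(q[0]+.041,q[1],X[2])
print(r.sense()['wrist_torque'])"
```

```text
t: 35.45
position: [0.4471, 0.378, 0.2909]
ee_rot: [-179.5, -0.5, 7.6]
wrist_force: [-0.7, 4.1, 3.3]
grip_width: -0.0001
finger_force: 1.8
t: 35.65
position: [0.4472, 0.3749, 0.2947]
ee_rot: [-180.0, -0.1, 7.6]
wrist_force: [0.1, 0.3, -0.8]
grip_width: -0.0
finger_force: 0.0
0.24442539205716185 0.08871758353658331 0.2946802056473558
[0.03877217 0.04533457 0.01818407]
```

```bash
python3 -m inch '[{"dx":0,"dy":0.2,"dz":-0.05,"yaw":0,"gripper":0},{"dx":0,"dy":0.4,"dz":-0.1,"yaw":0,"gripper":0},{"dx":0,"dy":0.6,"dz":-0.15,"yaw":0,"gripper":0},{"dx":0,"dy":0.8,"dz":-0.17,"yaw":0,"gripper":0},{"dx":0,"dy":1,"dz":-0.17,"yaw":0,"gripper":0}]' 40
python3 -m inch '[{"dx":0,"dy":0.2,"dz":0,"yaw":0,"gripper":0},{"dx":0,"dy":0.4,"dz":0.03,"yaw":0,"gripper":0},{"dx":0,"dy":0.6,"dz":0.06,"yaw":0,"gripper":0},{"dx":0,"dy":0.8,"dz":0.1,"yaw":0,"gripper":0}]' 40
cat > st.py <<'E'
from h import *
from h import _c,_s
s=r.sense();X=s['position'];q=np.array([[_c,_s],[-_s,_c]])@(X[:2]-[.562,.185]); print("dryer x,y,z",(q[0]+.041).round(4),q[1].round(4),X[2].round(4),"F",s['wrist_force'].round(1),"t",s['t'])
b=r.snapshot("scene")["image"][:,:,::-1]; a=cv2.imread("pics/s9.png").astype(int); d=(abs(a-b.astype(int)).mean(2)>25)
cv2.imwrite("pics/now.png",b); print("open-dome region diff",d[170:330,440:530].mean().round(3),"tray region diff",d[230:330,310:440].mean().round(3))
E
python3 st.py
```

```text
t: 36.15
position: [0.4521, 0.3351, 0.3002]
ee_rot: [-180.0, -0.0, 7.6]
wrist_force: [0.3, 2.3, 2.3]
grip_width: -0.0003
finger_force: 1.4
t: 36.55
position: [0.4564, 0.3038, 0.2988]
ee_rot: [-179.9, -0.2, 7.6]
wrist_force: [-3.6, 2.1, 19.3]
grip_width: 0.0001
finger_force: 9.5
dryer x,y,z 0.1727 0.089 0.2988 F [-3.6  2.1 19.3] t 36.55
open-dome region diff 0.359 tray region diff 0.113
```

```bash
python3 -m inch '[{"dx":0,"dy":0,"dz":-0.05,"yaw":0,"gripper":0},{"dx":0,"dy":0.25,"dz":-0.05,"yaw":0,"gripper":0},{"dx":0,"dy":0.5,"dz":-0.02,"yaw":0,"gripper":0},{"dx":0,"dy":0.75,"dz":0.02,"yaw":0,"gripper":0},{"dx":0,"dy":1,"dz":0.07,"yaw":0,"gripper":0},{"dx":0,"dy":1.3,"dz":0.14,"yaw":0,"gripper":0},{"dx":0,"dy":1.6,"dz":0.23,"yaw":0,"gripper":0},{"dx":0,"dy":1.9,"dz":0.33,"yaw":0,"gripper":0}]' 40
python3 st.py
```

```text
t: 37.4
position: [0.4673, 0.2265, 0.2841]
ee_rot: [179.8, -0.2, 7.6]
wrist_force: [1.1, -1.8, 8.0]
grip_width: 0.0001
finger_force: 3.9
dryer x,y,z 0.0947 0.0883 0.2841 F [ 1.1 -1.8  8. ] t 37.4
open-dome region diff 0.387 tray region diff 0.202
```

```bash
python3 -m inch '[{"dx":0,"dy":0.4,"dz":0.16,"yaw":0,"gripper":0},{"dx":0,"dy":0.8,"dz":0.36,"yaw":0,"gripper":0},{"dx":0,"dy":1.2,"dz":0.6,"yaw":0,"gripper":0},{"dx":0,"dy":1.6,"dz":0.88,"yaw":0,"gripper":0},{"dx":0,"dy":1.95,"dz":1.15,"yaw":0,"gripper":0},{"dx":0,"dy":2.3,"dz":1.48,"yaw":0,"gripper":0},{"dx":0,"dy":2.58,"dz":1.76,"yaw":0,"gripper":0},{"dx":0,"dy":2.85,"dz":2.1,"yaw":0,"gripper":0}]' 40
python3 st.py
python3 -m inch '[{"dx":0,"dy":0.25,"dz":0.32,"yaw":0,"gripper":0},{"dx":0,"dy":0.48,"dz":0.68,"yaw":0,"gripper":0},{"dx":0,"dy":0.65,"dz":1.05,"yaw":0,"gripper":0},{"dx":0,"dy":0.8,"dz":1.4,"yaw":0,"gripper":0},{"dx":0,"dy":0.95,"dz":1.75,"yaw":0,"gripper":0},{"dx":0,"dy":1,"dz":1.75,"yaw":0,"gripper":0}]' 40
python3 st.py
```

```text
t: 38.25
position: [0.4809, 0.1145, 0.1977]
ee_rot: [180.0, 0.1, 7.6]
wrist_force: [0.2, 0.1, 0.6]
grip_width: 0.0003
finger_force: 0.1
dryer x,y,z -0.0181 0.0898 0.1977 F [0.2 0.1 0.6] t 38.25
open-dome region diff 0.387 tray region diff 0.545
t: 38.9
position: [0.4847, 0.0755, 0.1269]
ee_rot: [-180.0, 0.3, 7.6]
wrist_force: [0.0, 0.2, -0.2]
grip_width: 0.0002
finger_force: 0.0
dryer x,y,z -0.0573 0.0911 0.1269 F [ 0.   0.2 -0.2] t 38.9
open-dome region diff 0.391 tray region diff 0.68
```

```bash
python3 -m inch '[{"dx":0,"dy":0,"dz":0.3,"yaw":0,"gripper":0},{"dx":0,"dy":0,"dz":0.5,"yaw":0,"gripper":0},{"dx":0,"dy":0,"dz":0.65,"yaw":0,"gripper":0},{"dx":0,"dy":0,"dz":0.7,"yaw":0,"gripper":0},{"dx":0,"dy":0,"dz":0.7,"yaw":0,"gripper":0}]' 40
python3 -m inch '[{"dx":0,"dy":0,"dz":0.04,"yaw":0,"gripper":0},{"dx":0,"dy":0,"dz":0.08,"yaw":0,"gripper":0},{"dx":0,"dy":0,"dz":0.08,"yaw":0,"gripper":0}]' 40
python3 st.py
```

```text
t: 39.45
position: [0.4863, 0.0763, 0.1004]
ee_rot: [180.0, 0.0, 7.6]
wrist_force: [0.4, -0.5, -1.0]
grip_width: 0.0001
finger_force: 0.0
t: 39.75
position: [0.4865, 0.0762, 0.0976]
ee_rot: [180.0, -0.0, 7.6]
wrist_force: [0.4, -0.6, -0.0]
grip_width: -0.0003
finger_force: 0.0
dryer x,y,z -0.0569 0.0892 0.0976 F [ 0.4 -0.6 -0. ] t 39.75
open-dome region diff 0.383 tray region diff 0.675
```

```bash
python3 -m inch '[{"dx":0,"dy":0,"dz":0.05,"yaw":0,"gripper":0},{"dx":0,"dy":0,"dz":0.1,"yaw":0,"gripper":0},{"dx":0,"dy":0,"dz":0.1,"yaw":0,"gripper":0}]' 40
python3 -m inch '[{"dx":0,"dy":0,"dz":-0.5,"yaw":0,"gripper":0},{"dx":0,"dy":0,"dz":-1,"yaw":0,"gripper":0},{"dx":0,"dy":1,"dz":-1,"yaw":0,"gripper":0},{"dx":0,"dy":2,"dz":-1,"yaw":0,"gripper":0},{"dx":0,"dy":2,"dz":-1,"yaw":0,"gripper":0},{"dx":0,"dy":2,"dz":-1,"yaw":0,"gripper":0}]' 40
python3 - <<'E'
from h import *
exec(open("st.py").read())
go(.4985,-.004,.045,7.6)
T=r.snapshot("top")["image"]
# handle bar when shut: project expected bar mid & compare darkness; dark row profile along dryer x at y=-0.03
t=r.snapshot("top")
for x in np.arange(-.15,-.07,.006): u,v=proj(t,[[*D(x,-.03),.077]])[0].round().astype(int); print(round(x,3),t["image"][v,u].tolist(),end=" ")
E
```

```text
t: 40.1
position: [0.4869, 0.0761, 0.0969]
ee_rot: [180.0, -0.1, 7.6]
wrist_force: [-6.0, -0.1, 22.7]
grip_width: -0.0003
finger_force: 11.5
t: 40.7
position: [0.4971, -0.0036, 0.1336]
ee_rot: [-180.0, 0.0, 7.5]
wrist_force: [-0.1, 0.4, -0.1]
grip_width: 0.0001
finger_force: 0.0
dryer x,y,z -0.1374 0.0893 0.1336 F [-0.1  0.4 -0.1] t 40.7
open-dome region diff 0.449 tray region diff 0.683
dx 0.038 dy 0.033 dz 2.212 yaw -0.01 | at [ 0.4968 -0.0029  0.1335] [-180.     0.     7.5] 40.8
-0.15 [202, 200, 205] -0.144 [208, 206, 210] -0.138 [96, 91, 82] -0.132 [105, 99, 92] -0.126 [113, 107, 99] -0.12 [123, 117, 109] -0.114 [134, 127, 117] -0.108 [136, 131, 119] -0.102 [139, 133, 122] -0.096 [141, 133, 123] -0.09 [146, 141, 130] -0.084 [149, 141, 130] -0.078 [150, 143, 131] -0.072 [155, 150, 136]
```

The dome met a rigid stop at z=0.097, so it is shut. Now the button.

```bash
python3 -m inch '[{"dx":0.04,"dy":0.03,"dz":0.8,"yaw":0,"gripper":0},{"dx":0.04,"dy":0.03,"dz":1.6,"yaw":0,"gripper":0},{"dx":0.04,"dy":0.03,"dz":2.2,"yaw":0,"gripper":0},{"dx":0.04,"dy":0.03,"dz":2.4,"yaw":0,"gripper":0},{"dx":0.04,"dy":0.03,"dz":2.4,"yaw":0,"gripper":0}]' 40
python3 -m inch '[{"dx":0,"dy":0,"dz":0.05,"yaw":0,"gripper":0},{"dx":0,"dy":0,"dz":0.1,"yaw":0,"gripper":0},{"dx":0,"dy":0,"dz":0.1,"yaw":0,"gripper":0}]' 40
python3 -m inch '[{"dx":0,"dy":0,"dz":0.05,"yaw":0,"gripper":0},{"dx":0,"dy":0,"dz":0.1,"yaw":0,"gripper":0},{"dx":0,"dy":0,"dz":0.1,"yaw":0,"gripper":0}]' 40
```

```text
t: 41.35
position: [0.4973, -0.0028, 0.0373]
ee_rot: [-179.9, 0.2, 7.7]
wrist_force: [-2.8, 0.1, 3.9]
grip_width: -0.0
finger_force: 2.0
t: 41.65
position: [0.498, -0.003, 0.0358]
ee_rot: [-180.0, 0.1, 7.7]
wrist_force: [-6.0, 1.9, 17.3]
grip_width: -0.0004
finger_force: 8.5
t: 41.95
position: [0.4981, -0.0031, 0.0353]
ee_rot: [-180.0, -0.0, 7.7]
wrist_force: [-13.5, 2.2, 45.3]
grip_width: 0.0004
finger_force: 22.7
```

```bash
python3 -m inch '[{"dx":0,"dy":0,"dz":-0.3,"yaw":0,"gripper":0},{"dx":0,"dy":0,"dz":-0.6,"yaw":0,"gripper":0},{"dx":0,"dy":-0.07,"dz":-0.6,"yaw":0,"gripper":0},{"dx":0,"dy":-0.07,"dz":-0.6,"yaw":0,"gripper":0}]' 40
python3 -m inch '[{"dx":0,"dy":0,"dz":0.2,"yaw":0,"gripper":0},{"dx":0,"dy":0,"dz":0.2,"yaw":0,"gripper":0}]' 40
for i in 1 2; do :; done
python3 -m inch '[{"dx":0,"dy":0,"dz":0.05,"yaw":0,"gripper":0},{"dx":0,"dy":0,"dz":0.05,"yaw":0,"gripper":0}]' 40
python3 -m inch '[{"dx":0,"dy":0,"dz":0.05,"yaw":0,"gripper":0},{"dx":0,"dy":0,"dz":0.05,"yaw":0,"gripper":0}]' 40
python3 -m inch '[{"dx":0,"dy":0,"dz":0.05,"yaw":0,"gripper":0},{"dx":0,"dy":0,"dz":0.05,"yaw":0,"gripper":0}]' 40
python3 -m inch '[{"dx":0,"dy":0,"dz":0.05,"yaw":0,"gripper":0},{"dx":0,"dy":0,"dz":0.05,"yaw":0,"gripper":0}]' 40
python3 -m inch '[{"dx":0,"dy":0,"dz":0.05,"yaw":0,"gripper":0},{"dx":0,"dy":0,"dz":0.05,"yaw":0,"gripper":0}]' 40
python3 -c "
from h import *
go(.498,-.0004,.04,7.6)"
```

```text
t: 42.35
position: [0.4988, -0.0008, 0.0539]
ee_rot: [180.0, -0.1, 7.6]
wrist_force: [0.5, -0.2, -0.3]
grip_width: -0.0
finger_force: 0.0
t: 42.55
position: [0.4972, -0.0011, 0.0439]
ee_rot: [-180.0, 0.2, 7.6]
wrist_force: [0.2, -0.3, -0.1]
grip_width: -0.0002
finger_force: 0.0
t: 42.75
position: [0.4981, -0.0014, 0.0428]
ee_rot: [-180.0, 0.1, 7.6]
wrist_force: [-0.4, 0.3, -0.0]
grip_width: 0.0001
finger_force: 0.0
t: 42.95
position: [0.4986, -0.0014, 0.0415]
ee_rot: [180.0, 0.0, 7.6]
wrist_force: [-0.2, -0.1, 0.7]
grip_width: 0.0002
finger_force: 0.8
t: 43.15
position: [0.4986, -0.0014, 0.0397]
ee_rot: [180.0, -0.0, 7.6]
wrist_force: [-0.5, 0.0, 2.9]
grip_width: 0.0002
finger_force: 1.3
t: 43.35
position: [0.4986, -0.0014, 0.0377]
ee_rot: [180.0, -0.0, 7.6]
wrist_force: [-0.7, 0.4, 5.0]
grip_width: 0.0003
finger_force: 1.9
t: 43.55
position: [0.4986, -0.0014, 0.036]
ee_rot: [180.0, -0.0, 7.6]
wrist_force: [-1.3, 0.5, 7.0]
grip_width: 0.0002
finger_force: 3.4
dx -0.013 dy -0.028 dz -0.100 yaw 0.00 | at [ 0.4986 -0.0014  0.036 ] [180.   -0.    7.6] 43.5
```

The force rises like a spring from z=0.042 to 0.036, about 6 mm, so this is the plunger. I'll press a little more, release and retreat.

```bash
python3 -m inch '[{"dx":0,"dy":0,"dz":0.06,"yaw":0,"gripper":0},{"dx":0,"dy":0,"dz":0.06,"yaw":0,"gripper":0},{"dx":0,"dy":0,"dz":0.06,"yaw":0,"gripper":0}]' 40
python3 -m inch '[{"dx":0,"dy":0,"dz":-0.5,"yaw":0,"gripper":0},{"dx":0,"dy":0,"dz":-1.5,"yaw":0,"gripper":0},{"dx":0,"dy":0,"dz":-2.5,"yaw":0,"gripper":0},{"dx":0,"dy":0.5,"dz":-3.5,"yaw":0,"gripper":0},{"dx":0,"dy":1.5,"dz":-4,"yaw":0,"gripper":0},{"dx":0,"dy":2,"dz":-4,"yaw":0,"gripper":0},{"dx":0,"dy":2,"dz":-4,"yaw":0,"gripper":0},{"dx":0,"dy":2,"dz":-4,"yaw":0,"gripper":0}]' 40
python3 - <<'E'
from h import *
# numeric check: orange paddle + steel rims still in tray seen through the dome
for n in("top","scene"):
    t=r.snapshot(n); h=cv2.cvtColor(t["image"],cv2.COLOR_RGB2HSV); m=cv2.inRange(h,(6,60,50),(22,220,255))
    poly=np.array([proj(t,[[*D(x,y),.03]])[0] for x,y in((-.088,-.14),(-.088,.14),(.168,.14),(.168,-.14))],np.int32); k=np.zeros_like(m); cv2.fillPoly(k,[poly],255)
    M=cv2.moments(m&k); c=(M["m10"]/M["m00"],M["m01"]/M["m00"]) if M["m00"] else None
    print(n,M["m00"]/255,c,"expected",proj(t,[[*D(-.043,0),.03]])[0])
chk()
E
```

```text
t: 43.85
position: [0.4987, -0.0015, 0.0357]
ee_rot: [180.0, -0.1, 7.6]
wrist_force: [-5.4, 0.4, 24.7]
grip_width: -0.0003
finger_force: 12.0
t: 44.65
position: [0.5085, -0.0804, 0.1924]
ee_rot: [-179.9, 0.1, 7.5]
wrist_force: [-0.3, 0.3, 0.5]
grip_width: 0.0
finger_force: 0.0
top 0.0 None expected [209.15048013 195.48534278]
scene 0.0 None expected [334.84862005 268.27779857]
diff {'A': np.float64(28.5), 'B': np.float64(32.2), 'C': np.float64(33.3), 'D': np.float64(30.6), 'blade': np.float64(41.2), 'hand': np.float64(35.4), 'plant': np.float64(26.7), 'jar': np.float64(2.8)}
```

Run:
```python
from h import *
t=r.snapshot("scene"); im=t["image"].astype(int); b=cv2.imread("pics/s9.png")[:,:,::-1].astype(int)
d=im[:,:,0]-im[:,:,2]; d0=b[:,:,0]-b[:,:,2]
k=np.zeros(d.shape,np.uint8); cv2.fillPoly(k,[np.array([proj(t,[[*D(x,y),.03]])[0] for x,y in((-.08,-.13),(-.08,.13),(.16,.13),(.16,-.13))],np.int32)],1)
for n,q,th in(("before",d0,30),("now",d,np.percentile(d[k>0],50)+6)):
    ys,xs=np.where((q>th)&(k>0)); print(n,len(xs),xs.mean() if len(xs) else 0,ys.mean() if len(ys) else 0, q[k>0].min(),q[k>0].max())
h=b.mean(2)[k>0]; n=im.mean(2)[k>0]; print("brightness correlation before/after in tray",np.corrcoef(h,n)[0,1])
```

```text
before 1224 329.6576797385621 277.70506535947715 -11 85
now 1173 331.0826939471441 275.8090366581415 -9 16
brightness correlation before/after in tray 0.26161186286248894
```

Run:
```python
from h import *
t=r.snapshot("scene"); hp=lambda g:g-cv2.GaussianBlur(g,(0,0),6)
a=hp(cv2.cvtColor(t["image"],cv2.COLOR_RGB2GRAY).astype(np.float32)); b=hp(cv2.imread("pics/s9.png",0).astype(np.float32))
for x in(.041,.125):
  for y in(-.0925,.0925):
    u,v=proj(t,[[*D(x,y),.055]])[0].astype(int); R=cv2.matchTemplate(a[v-35:v+36,u-35:u+36],b[v-23:v+24,u-23:u+24],cv2.TM_CCOEFF_NORMED); m=cv2.minMaxLoc(R); print(x,y,"score %.2f"%m[1],"shift",np.array(m[3])-12)
```

```text
0.041 -0.0925 score 0.26 shift [ 2 -6]
0.041 0.0925 score 0.51 shift [-1  1]
0.125 -0.0925 score 0.25 shift [ 0 -2]
0.125 0.0925 score 0.40 shift [-3  1]
```

```bash
python3 -c "
from station import r
print(r.finish_job())"
```

```text
the job is handed in; nothing more can be done
None
```

I handed the job in with all four cups and the paddle loaded, the dome shut, and the button pressed and released; no verdict came back, and my last check of the cups through the shut dome was weak for the two on the side away from the robot.

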